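# Lock the fixture slide with the ball-lock pin

## Robot

A 7-joint arm with a two-finger parallel gripper is mounted at the origin on a cart in front of the work surface, level with it; the furniture and walls round the work are solid. World frame = base frame: x ahead of the robot, y to its left, z up, the work surface at z = 0. Lengths are in m, angles in rad, forces in N, time in s.
With the tool pointing down it reaches from about 0.4 to 0.85 m from the base axis. Payload 4.5 kg.
Tool frame: the origin (TCP) lies midway between the tips of the shut fingers; the grasp point (between the pads) lies manip.grip_point_offset behind it (manip.grip_point_offset is the distance from the TCP to the grasp point, in m); y points along the fingers, z is the direction in which the jaws open and shut, and the axes are right-handed (so a half turn about y gives the same grasp; the last joint's range is limited). The gripper opens to 88 mm and grips with 3 to 60 N. Pads are 18 mm wide; open, the fingers measure 123 mm over their backs; the gripper's body (75 mm by 187 mm) begins 45 mm behind the grasp point.
Start: joints at [1.143, 0.689, -0.195, 1.565, 0.157, 0.902, -0.215], TCP at [0.279, -0.56, 0.239] pointing down, gripper open.
Joint ranges: [-3.01, 3.01], [-0.46, 2.08], [-1.47, 1.51], [0.13, 2.56], [-1, 4.14], [0.04, 2.09], [-2.66, 2.66]. Speed limits (rad/s): [2.57, 2.57, 3.14, 3.14, 3.14, 3.14, 3.14].

## Interface

Orientations are given as [roll, pitch, yaw] about the fixed x, y, z axes, in that order (R = Rz(yaw) Ry(pitch) Rx(roll)).
In Python, from plant import manip, read_camera, order gives the robot as it stands.
- The arm moves only by the tool arm_command, never from a script. Its argument "targets" is a list of rows, each an object of numbers: "tx", "ty", "tz": the shift along the world's x, y, z scaled (see below); "wx", "wy", "wz": the turn, a rotation vector about the world's x, y, z scaled (see below); "jaw": the opening, from -1 (shut) to 1 (fully open), so that 0 is half open. In form: [{"tx": .., "ty": .., "tz": .., "wx": .., "wy": .., "wz": .., "jaw": ..}, ...]. A call has 1 to 10 rows; each row is the pose to reach, as a shift and turn from the pose commanded when the call began; what a row does not reach only later rows make up. The controller multiplies each number of a shift by 0.5 m and each number of a turn by 90 degrees. A row lasts 1/12 s, in which the tool goes at most 41.7 mm and 7.16 degrees, less where a joint would pass 70% of its speed; a pose out of reach is approached as far as the arm can. A call with a number of a shift or a turn outside -1 to 1 is refused whole. A call with a gripper value outside its range is refused whole. The fingers move at their own pace and stop on an object; the grip force is fixed at half the most. Time passes only in rows, so rows that repeat a pose let the fingers close. It gives the time, the measured TCP pose, the force and the opening at its end, in the units of the state.
- manip.observe(): the state, without advancing time (a new reading comes with each control period).
- read_camera(name): name is "side" or "top"; returns a dict with "image" (480x640x3 uint8, red, green, blue), "depth" (480x640 float32, m along the optical axis (not along the pixel's ray), 0 where there is no reading), "fx", "fy", "cx", "cy" (pixels), "k1" (the pictures are not rectified: a ray, as slopes to the right and down, at radius r is drawn at 1 + k1 r^2 times it, then the intrinsics apply), "view" (4x4, takes a point from world to camera coordinates). Camera axes: x right, y down, z forward; pixel columns grow to the right and rows downward; lengths in m; the calibration is good to about 2 mm. A picture is of the moment at which its call begins.
- order.sign_off(): hands the job in, once; it reports no verdict.
The state is a dict: "t": time; "q": joint angles; "qvel": joint speeds; "joint_efforts": joint torques, N m; "tcp_pos": TCP position; "orientation": TCP orientation; "wrist_force": force on the tool from outside, world axes, zero at the start; "torque": the same for the moment, N m; "gripper_width": finger opening in m.
Only numpy, scipy, OpenCV 4.12 (cv2) and the standard library are available. Lean on these libraries where they do the work, as an engineer would, in place of code of your own. Each camera call takes 0.05 s, during which the arm holds its last target.

## Task

Lock the brass slide of the indexing fixture with the ball-lock pin: take the pin from its wooden stand with both red thumb buttons squeezed in, put it through the hole in the slide, and, feeling gently with the pin on the bar below, draw the slide towards its lipped far end until the pin drops into the bar's hidden hole. Press the pin fully home while still squeezing, then let go so that the buttons spring out and the balls lock it; never force the pin, and leave the other things on the bench where they are.

Things in the scene. Friction and masses are not known exactly. Their poses are not given: they have to be found in the camera images.
- pin: Ball-lock pin standing in the wooden stand, about 95 g. Origin: on its axis, in the underside of its flange; z up out of the head, y towards thumb button a. Flange: round steel, 23 mm across, z = 0 to +4 mm. Grey head 22 mm (x) by 17 mm (y), z = +8 to +36 mm. Shank below the flange: 10 mm across to z = -26 mm, then tapering to the nose.
- pin_grip (a point): Point on the pin's axis midway between the two red thumb buttons, 22 mm above the flange's underside; axes as the pin's. The buttons face +y and -y, each 14 mm wide (x) and 20 mm tall (z): 26 mm over both when out, 20 mm with both squeezed in. Keep fingertips above the flange, i.e. no lower than 16 mm below this point.
- pin_nose (a point): The flat nose, 4.4 mm wide, the lowest point of the pin's shank, on its axis, 33 mm below the flange's underside. Above it the shank tapers from 4.4 to 10 mm width over 7 mm, so it guides itself in from about 2 mm off.
- thumb_a (a joint): Travel of the thumb button on the pin's +y side, m: 0 out, 0.003 fully in. Sprung: starts to move at 4 N, fully in at 7 N; a grip of some 30 N keeps both in. Each button works the 5 mm ball below it, centred 23 mm under the flange: button out, the ball stands 2.5 mm out of the shank (15 mm over both balls); button in, it is drawn flush.
- thumb_b (a joint): The same for the button on the pin's -y side.
- pin_stand: Wooden block 66 x 66 mm, 44 mm high, fixed, origin under its centre; a vertical hole of 17 mm in its middle goes right through to the bench, wide enough for the pin with its balls out; the flange rests on its top.
- fixture: Indexing fixture fixed to the bench: steel base 200 mm (x) by 96 mm (y), guide rails along both sides up to 50 mm high. Origin: under its centre on the bench, z up; the slide travels along its x axis. Under the slide lies a clamped steel index bar 8 mm thick, top 30 mm above the bench, free space for the nose and balls below it.
- slide (a joint): Travel of the brass slide along the fixture's +x, m: range 0 to 0.050, starts at 0 to 0.003. It stays where it is left and takes about 1.5 N plus friction to move. The bar's single 11.4 mm hole lies on the same centre line as the slide's hole, hidden under the slide at an unknown setting: the holes line up at a value between 0.010 and 0.040.
- slide_hole (a point): Centre of the mouth of the hole (11.4 mm, right through, chamfered) in the top face of the brass slide, 41.5 mm above the bench; moves with the slide; axes as the fixture's. Slide: 100 mm (x) by 62 mm (y) by 10 mm, lip 11 mm high 39 mm past the hole. The nose meets the bar 11.5 mm below this face where there is no hole; with the pin home it is 33 mm below.
- green_bar: Green bar of polish, 60 x 42 x 32 mm, a bystander; origin under its centre.
- pliers_yel: Small pliers with yellow handles lying on the bench, 123 mm long, a bystander.
- wax_blue: Blue block of wax, 56 x 34 x 18 mm, a bystander.
- yellow_jar: Yellow jar with a white cap, 35 mm across, 30 mm high, a bystander.
- pin_vise: Steel pin vise lying on the bench, 125 mm long, a bystander.

How it is judged:
On the way, in this order (a step that is already met when the one before it is completed fails the run):
1. the pin is out of its stand, held clear above it with both buttons squeezed in (value of joint each of thumb_a, thumb_b above 0.002 m and z of pin_nose in the frame of pin_stand above 0.05 m), for 0.1 s.
2. the pin stands in the slide's hole, at least 5 mm deep and not yet home, both buttons in (value of joint each of thumb_a, thumb_b above 0.002 m and horizontal distance between pin_nose and slide_hole below 0.005 m and z of pin_nose in the frame of slide_hole between -0.02 and -0.005 m), for 0.1 s.
3. the pin is home through slide and bar with both buttons still in (value of joint each of thumb_a, thumb_b above 0.002 m and horizontal distance between pin and slide_hole below 0.003 m and z of pin_nose in the frame of slide_hole below -0.0315 m), for 0.1 s.
At the end, for the whole second after the job is handed in: The pin stands in the slide's hole with its flange on the slide (within 1.5 mm; axis within 3 mm of the hole's and upright within 0.08 rad), through the bar below, let go and at rest, both thumb buttons sprung out (within 0.7 mm), so that the balls lock it (value of joint each of thumb_a, thumb_b below 0.0007 m and horizontal distance between pin and slide_hole below 0.003 m and z of pin_nose in the frame of slide_hole below -0.0315 m and angle between the z axis of pin and the z axis of fixture, either way round below 0.08 rad and linear speed of pin below 0.01 m/s); the robot touches nothing.
It fails at once if the pin is forced: more than 30 N between the pin and the fixture (slide and bar included) (contact force between pin and fixture above 30 N).
It fails at once if a bystander is pushed more than 25 mm (distance of any of green_bar, pliers_yel, wax_blue, yellow_jar, pin_vise from where it was at the start of the episode above 0.025 m).
It also fails if it takes over 64 s, if anything falls off the work surface, if the arm or the gripper's body presses on something with over 40 N, if the wrist force passes 120 N, or if a joint passes its speed limit or range.

## Working session

There is one attempt and no reset: what is moved stays moved. The work goes in short steps, Python scripts to look and compute and a tool call to move; the robot and the scene stay as the last step left them, time stands still between calls to the robot, and variables do not carry over. Pictures are saved under pics/ and viewed, and the job is handed in when it is done.

Besides the shell and the picture viewer there is one more tool, called after "Emit:" by a JSON object that holds its "fn" and its "kwargs". arm_command: Moves the arm, as the interface text tells. Shifts and turns lie within -1 to 1; 1 stands for 0.5 m of shift or 90 degrees of turn. Its arguments: {"type":"object","properties":{"targets":{"type":"array","items":{"type":"object","properties":{"tx":{"type":"number","minimum":-1,"maximum":1},"ty":{"type":"number","minimum":-1,"maximum":1},"tz":{"type":"number","minimum":-1,"maximum":1},"wx":{"type":"number","minimum":-1,"maximum":1},"wy":{"type":"number","minimum":-1,"maximum":1},"wz":{"type":"number","minimum":-1,"maximum":1},"jaw":{"type":"number"}}}}},"required":["targets"]}

```bash
ls; mkdir -p pics
python3 - <<'E'
from plant import manip, read_camera
import cv2,numpy as np
s=manip.observe();print(s, manip.grip_point_offset)
for n in("side","top"):
    c=read_camera(n);cv2.imwrite(f"pics/{n}0.png",c["image"][:,:,::-1]);np.savez(f"{n}0.npz",**c)
    print(n,c["fx"],c["fy"],c["cx"],c["cy"],c["k1"],c["view"].round(4).tolist())
E
```

```text
pics
{'t': 0.0, 'q': array([ 1.14278439,  0.69002988, -0.19450157,  1.56633545,  0.15728665,
        0.90249971, -0.21510339]), 'qvel': array([-0.00107751, -0.00094628,  0.0015752 ,  0.00040292,  0.00232116,
       -0.00013158,  0.00036327]), 'joint_efforts': array([ 4.14246288e-04, -5.27559721e+01, -1.26613598e+00, -1.53432387e+01,
       -5.26123226e-02,  6.59403144e-03,  1.37536827e-04]), 'tcp_pos': array([ 0.27815091, -0.5589835 ,  0.23788337]), 'orientation': array([-1.57267466e+00, -1.29215546e-04, -2.67971849e+00]), 'wrist_force': array([ 0.24754852,  0.40495523, -0.52520241]), 'torque': array([ 0.00779204, -0.03290198, -0.00576078]), 'gripper_width': 0.08821678385257811} 0.0187
side 601.931397813093 601.931397813093 319.4592540929441 238.54882449978825 -0.20357605987445362 [[0.9692, -0.2451, -0.0226, -0.5086], [-0.1359, -0.4562, -0.8794, 0.0831], [0.2052, 0.8555, -0.4755, 1.1441], [0.0, 0.0, 0.0, 1.0]]
top 508.1362090315301 508.1362090315301 314.20620027560017 239.45171863356805 -0.01414573976125525 [[-0.0305, -0.9995, -0.0012, -0.1521], [-0.9937, 0.0305, -0.1076, 0.5348], [0.1076, -0.0021, -0.9942, 1.0173], [0.0, 0.0, 0.0, 1.0]]
```

View pics/side0.png

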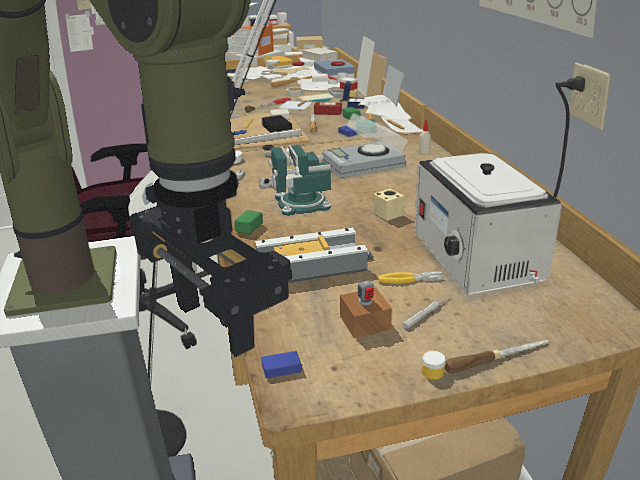

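View pics/top0.png

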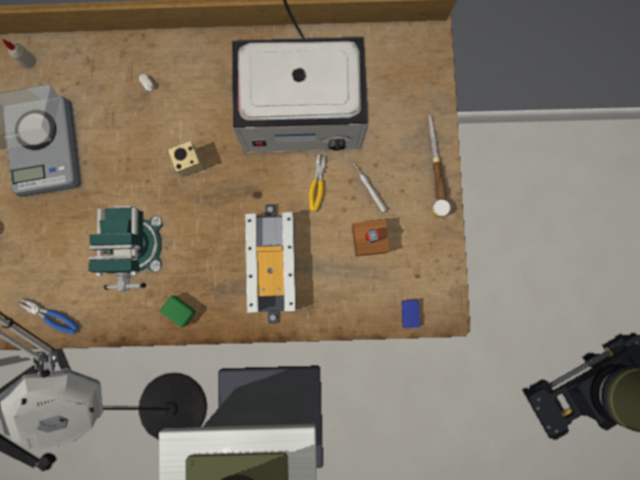

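```bash
cat > h.py <<'E'
import numpy as np,cv2
def ld(n): return dict(np.load(n))
def K(c): return np.array([[c["fx"],0,c["cx"]],[0,c["fy"],c["cy"]],[0,0,1.]])
def ray(c,u,v):
    # undistort: drawn = s*(1+k1 r^2), r undistorted
    d=np.array([(u-c["cx"])/c["fx"],(v-c["cy"])/c["fy"]]);s=d.copy()
    for _ in range(30): s=d/(1+c["k1"]*(s@s))
    V=c["view"];R=V[:3,:3];o=-R.T@V[:3,3]
    return o,R.T@np.array([s[0],s[1],1.])
def onz(c,u,v,z):
    o,d=ray(c,u,v);return o+d*(z-o[2])/d[2]
def tri(c1,p1,c2,p2):
    o1,d1=ray(c1,*p1);o2,d2=ray(c2,*p2)
    A=np.stack([d1,-d2],1);x=np.linalg.lstsq(A,o2-o1,rcond=None)[0]
    a=o1+d1*x[0];b=o2+d2*x[1];return (a+b)/2,np.linalg.norm(a-b)
def proj(c,p):
    q=c["view"]@np.r_[p,1];s=q[:2]/q[2];s=s*(1+c["k1"]*(s@s));return np.array([c["fx"]*s[0]+c["cx"],c["fy"]*s[1]+c["cy"]])
def dep(c,u,v):
    o,d=ray(c,u,v);return o+d*c["depth"][int(round(v)),int(round(u))]
E
python3 - <<'E'
from h import *
t=ld("top0.npz");s=ld("side0.npz")
a=t["image"][195:330,235:405,::-1];cv2.imwrite("pics/tz.png",cv2.resize(a,None,fx=4.4,fy=4.4,interpolation=cv2.INTER_CUBIC))
a=s["image"][215:345,240:410,::-1];cv2.imwrite("pics/sz.png",cv2.resize(a,None,fx=4.4,fy=4.4,interpolation=cv2.INTER_CUBIC))
E
```

```text
(no output)
```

View pics/tz.png

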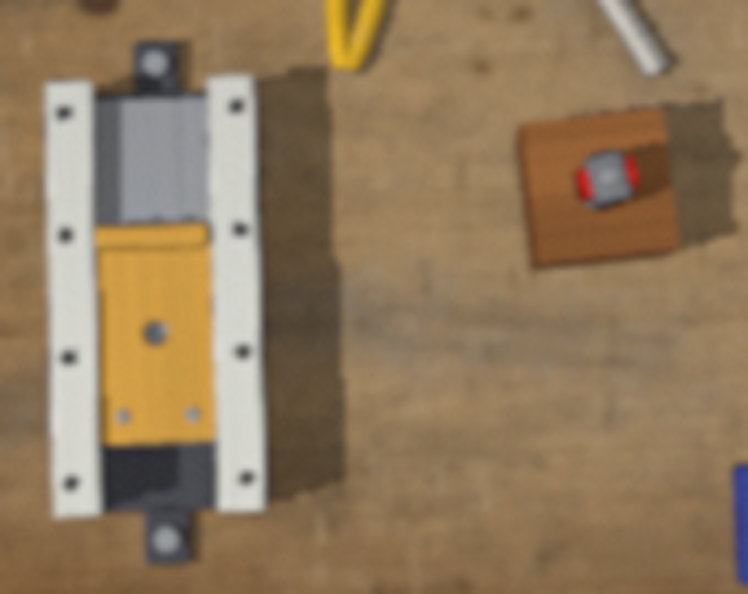

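View pics/sz.png

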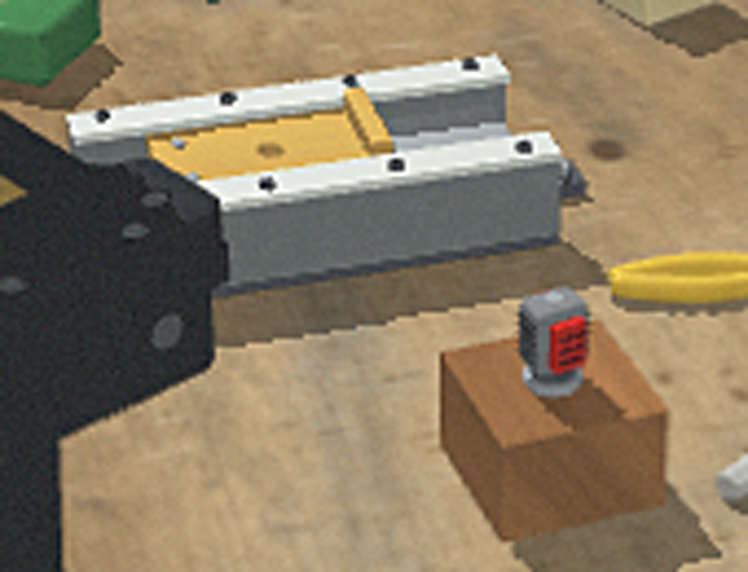

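Run:
```python
from h import *
t=ld("top0.npz");s=ld("side0.npz")
def hsv(c): return cv2.cvtColor(c["image"],cv2.COLOR_RGB2HSV)
def comps(m,off=(0,0),mn=6):
    n,l,st,ce=cv2.connectedComponentsWithStats(m.astype(np.uint8));
    return [(ce[i]+off,st[i,4],st[i,:4]) for i in range(1,n) if st[i,4]>=mn]
h=hsv(t);m=((h[...,0]<6)|(h[...,0]>174))&(h[...,1]>150)&(h[...,2]>90);M=np.zeros_like(m);M[225:250,355:395]=m[225:250,355:395]
R=comps(M,mn=3)
for c,a,b in R: print("red",c,a,b,onz(t,*c,.066),onz(t,*c,.076))
# depth profile head
for u in range(364,384,3): print(u,[dep(t,u,v)[2].round(3) for v in range(228,246,2)])
# brown top of stand by depth
d=t["depth"];V,U=np.mgrid[215:265,340:400]
P=np.array([[dep(t,u,v) for u in range(340,400)] for v in range(215,265)])
m=(abs(P[...,2]-.044)<.006);hh=hsv(t)[215:265,340:400]
ys,xs=np.nonzero(m);c=cv2.minAreaRect(np.float32(np.c_[xs+340,ys+215]));print("stand",c)
b=cv2.boxPoints(c);w=np.array([onz(t,*p,.044) for p in b]);print(w,w.mean(0),np.linalg.norm(np.diff(w,axis=0),axis=1))
m=(P[...,2]>.07);ys,xs=np.nonzero(m);q=P[m];print("head",len(q),q.mean(0),q.min(0),q.max(0), np.c_[xs+340,ys+215].mean(0))
c=cv2.minAreaRect(np.float32(np.c_[xs+340,ys+215]));print(c)
# brass
h=hsv(t);m=(h[...,0]>15)&(h[...,0]<28)&(h[...,1]>140)&(h[...,2]>150);M=np.zeros_like(m);M[235:305,250:290]=m[235:305,250:290]
cs=max(comps(M),key=lambda x:x[1]);print("brass",cs)
ys,xs=np.nonzero(M);print(cv2.minAreaRect(np.float32(np.c_[xs,ys])))
g=t["image"][240:300,255:288].astype(float).sum(2)
dk=cs[0]
sub=M[262:278,262:280]
ys,xs=np.nonzero(~sub);print("hole px",xs.mean()+262,ys.mean()+262,len(xs),onz(t,xs.mean()+262,ys.mean()+262,.0415),np.c_[xs+262,ys+262].tolist())
# rails
V=[]
m=(h[...,1]<40)&(h[...,2]>180);M=np.zeros_like(m);M[205:320,240:300]=m[205:320,240:300]
for c,a,b in comps(M,mn=100):
    n,l=cv2.connectedComponents(M.astype(np.uint8));i=l[int(c[1]),int(c[0])];ys,xs=np.nonzero(l==i);r=cv2.minAreaRect(np.float32(np.c_[xs,ys]));w=np.array([onz(t,*p,.05) for p in cv2.boxPoints(r)]);print("rail",c,a,r,onz(t,*c,.05),w.round(4).tolist())
print(dep(t,270,255),dep(t,250,260),dep(t,290,260),dep(t,270,230),dep(t,290,20), dep(t,300,100))
```

```text
red [378.28571429 233.64285714] 14 [377 231   3   7] [ 0.53362018 -0.29595041  0.066     ] [ 0.53246091 -0.29465671  0.076     ]
red [367.14285714 236.35714286] 14 [366 234   3   6] [ 0.52887326 -0.27358258  0.066     ] [ 0.52776133 -0.27251194  0.076     ]
364 [np.float64(1.069), np.float64(0.043), np.float64(0.038), np.float64(0.046), np.float64(0.043), np.float64(0.046), np.float64(0.045), np.float64(0.043), np.float64(0.044)]
367 [np.float64(0.042), np.float64(0.042), np.float64(0.046), np.float64(0.075), np.float64(0.079), np.float64(0.075), np.float64(0.064), np.float64(0.046), np.float64(0.045)]
370 [np.float64(0.043), np.float64(0.079), np.float64(0.076), np.float64(0.079), np.float64(0.08), np.float64(0.076), np.float64(0.072), np.float64(0.043), np.float64(0.04)]
373 [np.float64(0.042), np.float64(0.082), np.float64(0.081), np.float64(0.082), np.float64(0.08), np.float64(0.079), np.float64(0.082), np.float64(0.045), np.float64(0.045)]
376 [np.float64(0.04), np.float64(0.075), np.float64(0.076), np.float64(0.08), np.float64(0.078), np.float64(0.081), np.float64(0.073), np.fl
[... 1698 characters left out ...]
 (98.15984344482422, 9.933541297912598), 87.75425720214844) [ 0.4838175 -0.1141121  0.05     ] [[0.5852, -0.1027, 0.05], [0.5854, -0.1228, 0.05], [0.388, -0.1254, 0.05], [0.3878, -0.1057, 0.05]]
rail [250.91628959 263.65271493] 884 ((250.94898986816406, 262.50103759765625), (97.18384552001953, 9.875494956970215), 88.83085632324219) [ 0.48270584 -0.03986896  0.05      ] [[0.5838, -0.0296, 0.05], [0.5836, -0.0497, 0.05], [0.3882, -0.0501, 0.05], [0.3884, -0.0304, 0.05]]
[ 0.4995719  -0.07786336  0.04216496] [ 0.49034874 -0.03772371  0.04656948] [ 0.48785004 -0.11834364  0.04714823] [ 0.55220789 -0.07789581  0.02983936] [ 1.01204369 -0.13039715  0.02413386] [ 0.76749531 -0.15011551  0.18346117]
```

Emit:
{"fn": "arm_command", "kwargs": {"targets": [{"tx": 0.05,"ty": 0.055,"tz": 0,"wz": -0.02},{"tx": 0.12,"ty": 0.132,"wz": -0.05},{"tx": 0.19,"ty": 0.209,"wz": -0.09},{"tx": 0.26,"ty": 0.285,"wz": -0.13},{"tx": 0.33,"ty": 0.362,"wz": -0.167},{"tx": 0.4,"ty": 0.439,"wz": -0.167},{"tx": 0.46,"ty": 0.505,"wz": -0.167},{"tx": 0.503,"ty": 0.552,"tz": -0.08,"wz": -0.167},{"tx": 0.503,"ty": 0.552,"tz": -0.16,"wz": -0.167,"jaw": 1},{"tx": 0.503,"ty": 0.552,"tz": -0.16,"wz": -0.167,"jaw": 1}]}}

```text
schema error: expected keys tx, ty, tz, wx, wy, wz, jaw
```

Run:
```python
from plant import manip, read_camera
import cv2,numpy as np
s=manip.observe();print(s)
for n in("side","top"):
    c=read_camera(n);a=c["image"][:,:,::-1];a=a[200:350,240:440] if n=="side" else a[170:300,290:450]
    cv2.imwrite(f"pics/{n}1.png",cv2.resize(a,None,fx=4,fy=4,interpolation=cv2.INTER_CUBIC))
```

```text
{'t': 0.1, 'q': array([ 1.14278307,  0.68992903, -0.19452812,  1.56618053,  0.15731707,
        0.90252175, -0.21510761]), 'qvel': array([-0.00105336, -0.00283792,  0.00112439, -0.00347128,  0.00030728,
       -0.00070849, -0.00044077]), 'joint_efforts': array([-2.36914078e-03, -5.28493023e+01, -1.27093256e+00, -1.53832984e+01,
       -5.25370846e-02,  2.05944387e-03,  2.23544600e-05]), 'tcp_pos': array([ 0.27820002, -0.55905834,  0.23798826]), 'orientation': array([-1.57243705e+00, -1.25815962e-04, -2.67970112e+00]), 'wrist_force': array([ 0.51394993, -0.43387898,  0.11990174]), 'torque': array([ 0.00271081, -0.0349682 , -0.0459538 ]), 'gripper_width': 0.08826609918794236}
```

View pics/side1.png

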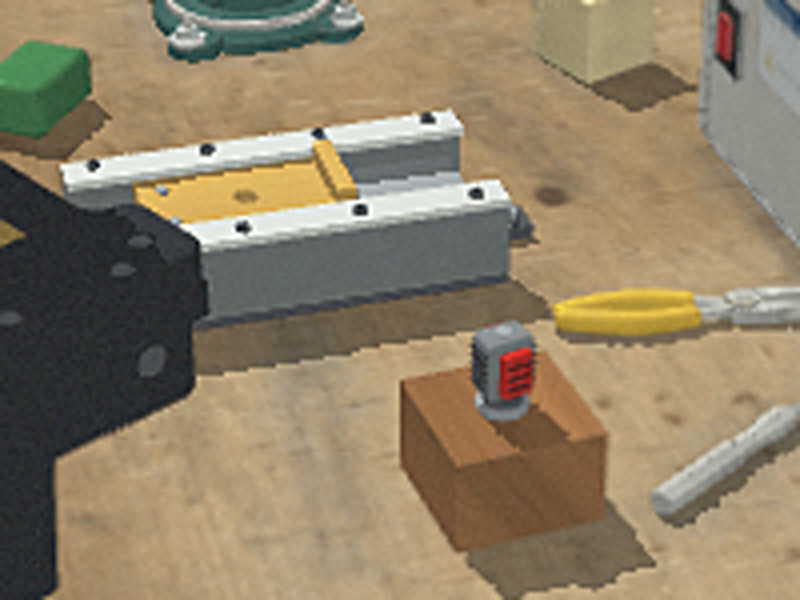

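The picture matches the first views: the pin stands upright in its stand. The call was refused because rows need every key.

Emit:
{"fn": "arm_command", "kwargs": {"targets": [{"tx": 0.05,"ty": 0.055,"tz": 0,"wx": 0,"wy": 0,"wz": -0.02,"jaw": 1},{"tx": 0.1,"ty": 0.11,"tz": 0,"wx": 0,"wy": 0,"wz": -0.05,"jaw": 1},{"tx": 0.16,"ty": 0.176,"tz": 0,"wx": 0,"wy": 0,"wz": -0.09,"jaw": 1},{"tx": 0.21,"ty": 0.23,"tz": 0,"wx": 0,"wy": 0,"wz": -0.13,"jaw": 1},{"tx": 0.27,"ty": 0.296,"tz": 0,"wx": 0,"wy": 0,"wz": -0.167,"jaw": 1},{"tx": 0.32,"ty": 0.35,"tz": 0,"wx": 0,"wy": 0,"wz": -0.167,"jaw": 1},{"tx": 0.38,"ty": 0.417,"tz": 0,"wx": 0,"wy": 0,"wz": -0.167,"jaw": 1},{"tx": 0.43,"ty": 0.472,"tz": 0,"wx": 0,"wy": 0,"wz": -0.167,"jaw": 1},{"tx": 0.48,"ty": 0.527,"tz": 0,"wx": 0,"wy": 0,"wz": -0.167,"jaw": 1},{"tx": 0.503,"ty": 0.552,"tz": -0.08,"wx": 0,"wy": 0,"wz": -0.167,"jaw": 1}]}}

```text
t: 1.03
tcp_pos: [0.5389, -0.2799, 0.2062]
orientation: [-1.565, 0.016, -2.935]
wrist_force: [1.5, -0.9, 0.3]
gripper_width: 0.0882
```

Emit:
{"fn": "arm_command", "kwargs": {"targets": [{"tx": 0,"ty": 0,"tz": -0.08,"wx": 0,"wy": 0,"wz": 0,"jaw": 1},{"tx": 0,"ty": 0,"tz": -0.08,"wx": 0,"wy": 0,"wz": 0,"jaw": 1},{"tx": 0,"ty": 0,"tz": -0.08,"wx": 0,"wy": 0,"wz": 0,"jaw": 1}]}}

```text
t: 1.28
tcp_pos: [0.5277, -0.2837, 0.1589]
orientation: [-1.573, -0.005, -2.942]
wrist_force: [0.1, 0.5, 0.1]
gripper_width: 0.0881
```

Run:
```python
from plant import manip, read_camera
import cv2,numpy as np
s=manip.observe();print(s)
for n in("side","top"):
    c=read_camera(n);a=c["image"][:,:,::-1]; np.savez(n+"1.npz",**c);a=a[180:330,270:470] if n=="side" else a[150:280,290:450]
    cv2.imwrite(f"pics/{n}2.png",cv2.resize(a,None,fx=4,fy=4,interpolation=cv2.INTER_CUBIC))
```

```text
{'t': 1.2833, 'q': array([ 0.456516  ,  0.75616077, -0.07112144,  1.71911117,  0.07918125,
        0.6745478 , -1.02885517]), 'qvel': array([ 0.02339348, -0.06304823,  0.0125238 , -0.05363655, -0.0036565 ,
        0.00435631, -0.00152051]), 'joint_efforts': array([-1.44385736e+00, -4.96709633e+01, -3.09574613e-01, -1.13519239e+01,
       -7.90580758e-02, -1.20467506e-01, -1.17566992e-02]), 'tcp_pos': array([ 0.52770566, -0.28372898,  0.15893894]), 'orientation': array([-1.57334865, -0.00483245, -2.94222431]), 'wrist_force': array([0.08654173, 0.53178495, 0.06159468]), 'torque': array([-0.05924129, -0.04436673, -0.05539725]), 'gripper_width': 0.08805114932437948}
```

View pics/side2.png

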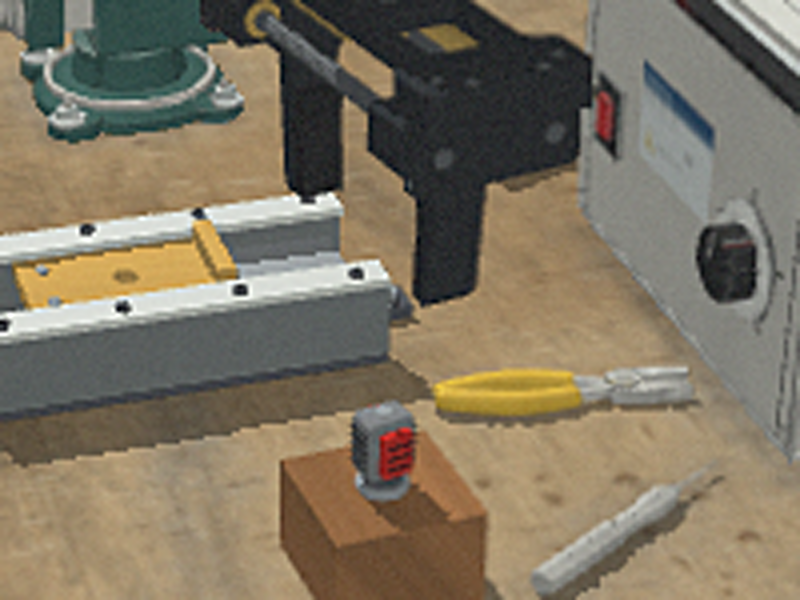

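View pics/top2.png

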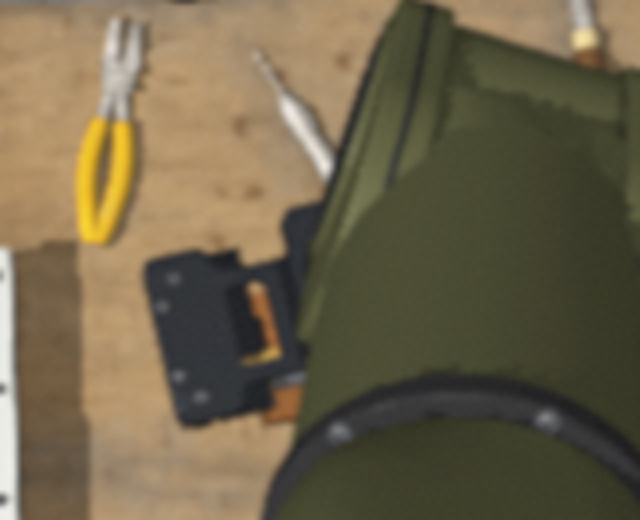

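Side view: the open fingers straddle the pin's stand at height. The pin is untouched, with its red button at about crop pixel (397,453).

Emit:
{"fn": "arm_command", "kwargs": {"targets": [{"tx": 0,"ty": 0,"tz": -0.06,"wx": 0,"wy": 0,"wz": 0,"jaw": 1},{"tx": 0,"ty": 0,"tz": -0.12,"wx": 0,"wy": 0,"wz": 0,"jaw": 0.5},{"tx": 0,"ty": 0,"tz": -0.17,"wx": 0,"wy": 0,"wz": 0,"jaw": 0.2},{"tx": 0,"ty": 0,"tz": -0.2,"wx": 0,"wy": 0,"wz": 0,"jaw": 0},{"tx": 0,"ty": 0,"tz": -0.212,"wx": 0,"wy": 0,"wz": 0,"jaw": -0.1},{"tx": 0,"ty": 0,"tz": -0.212,"wx": 0,"wy": 0,"wz": 0,"jaw": -0.2},{"tx": 0,"ty": 0,"tz": -0.212,"wx": 0,"wy": 0,"wz": 0,"jaw": -0.2}]}}

```text
t: 1.97
tcp_pos: [0.5306, -0.2854, 0.0563]
orientation: [-1.569, 0.003, -2.943]
wrist_force: [0.5, 0.3, 1.0]
gripper_width: 0.0504
```

```bash
cat > snap.py <<'E'
import sys
from plant import manip, read_camera
import cv2,numpy as np
tag=sys.argv[1];s=manip.observe()
for k in("t","q","tcp_pos","orientation","wrist_force","gripper_width"):print(k,np.round(s[k],4))
bx={"side":[int(x) for x in sys.argv[2].split(",")]}
if len(sys.argv)>3: bx["top"]=[int(x) for x in sys.argv[3].split(",")]
for n in bx:
    c=read_camera(n);a=c["image"][:,:,::-1]; np.savez(n+tag+".npz",**c);b=bx[n]
    cv2.imwrite(f"pics/{n}{tag}.png",cv2.resize(a[b[1]:b[3],b[0]:b[2]],None,fx=5,fy=5,interpolation=cv2.INTER_CUBIC))
E
python3 snap.py 3 290,230,440,350
```

```text
t 1.9667
q [ 0.4479  0.9127 -0.0552  1.7647  0.0986  0.4634 -1.0464]
tcp_pos [ 0.5306 -0.2854  0.0563]
orientation [-1.5685e+00  2.6000e-03 -2.9433e+00]
wrist_force [0.5213 0.3342 1.0102]
gripper_width 0.0504
```

View pics/side3.png

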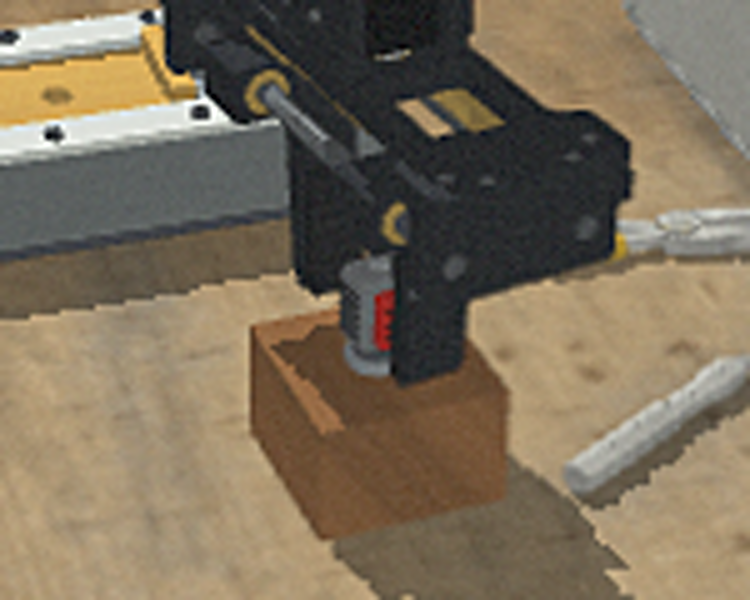

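The fingers straddle the pin, with their tips just above the flange (crop pixel (430,375)). Closing now.

Emit:
{"fn": "arm_command", "kwargs": {"targets": [{"tx": 0,"ty": 0,"tz": 0,"wx": 0,"wy": 0,"wz": 0,"jaw": -0.2},{"tx": 0,"ty": 0,"tz": 0,"wx": 0,"wy": 0,"wz": 0,"jaw": -0.3},{"tx": 0,"ty": 0,"tz": 0,"wx": 0,"wy": 0,"wz": 0,"jaw": -0.4},{"tx": 0,"ty": 0,"tz": 0,"wx": 0,"wy": 0,"wz": 0,"jaw": -1},{"tx": 0,"ty": 0,"tz": 0,"wx": 0,"wy": 0,"wz": 0,"jaw": -1},{"tx": 0,"ty": 0,"tz": 0,"wx": 0,"wy": 0,"wz": 0,"jaw": -1},{"tx": 0,"ty": 0,"tz": 0,"wx": 0,"wy": 0,"wz": 0,"jaw": -1},{"tx": 0,"ty": 0,"tz": 0,"wx": 0,"wy": 0,"wz": 0,"jaw": -1}]}}

```text
t: 2.68
tcp_pos: [0.5301, -0.2846, 0.0554]
orientation: [-1.569, 0.001, -2.942]
wrist_force: [-0.9, -0.5, 5.4]
gripper_width: 0.0188
```

```bash
python3 snap.py 4 290,230,440,350
```

```text
t 2.6833
q [ 0.447   0.9141 -0.055   1.7657  0.0988  0.4626 -1.0465]
tcp_pos [ 0.5301 -0.2846  0.0554]
orientation [-1.5693e+00  1.3000e-03 -2.9423e+00]
wrist_force [-0.8843 -0.5497  5.3583]
gripper_width 0.0188
```

View pics/side4.png

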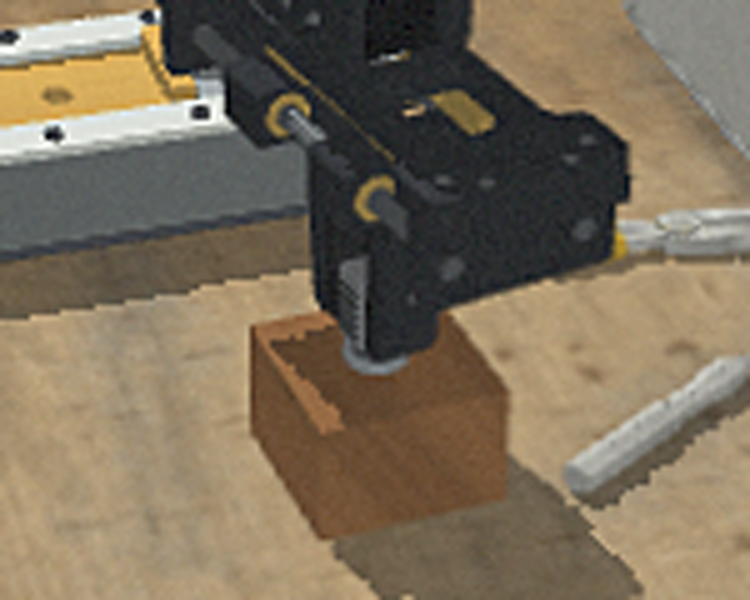

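The fingers closed on the head at 18.8 mm, so the buttons are in. Lifting straight up.

Emit:
{"fn": "arm_command", "kwargs": {"targets": [{"tx": 0,"ty": 0,"tz": 0.02,"wx": 0,"wy": 0,"wz": 0,"jaw": -1},{"tx": 0,"ty": 0,"tz": 0.05,"wx": 0,"wy": 0,"wz": 0,"jaw": -1},{"tx": 0,"ty": 0,"tz": 0.08,"wx": 0,"wy": 0,"wz": 0,"jaw": -1},{"tx": 0,"ty": 0,"tz": 0.11,"wx": 0,"wy": 0,"wz": 0,"jaw": -1},{"tx": 0,"ty": 0,"tz": 0.14,"wx": 0,"wy": 0,"wz": 0,"jaw": -1},{"tx": 0,"ty": 0,"tz": 0.17,"wx": 0,"wy": 0,"wz": 0,"jaw": -1},{"tx": 0,"ty": 0,"tz": 0.17,"wx": 0,"wy": 0,"wz": 0,"jaw": -1},{"tx": 0,"ty": 0,"tz": 0.17,"wx": 0,"wy": 0,"wz": 0,"jaw": -1}]}}

```text
t: 3.4
tcp_pos: [0.5298, -0.2841, 0.1401]
orientation: [-1.57, 0.001, -2.942]
wrist_force: [-0.2, -0.5, -1.2]
gripper_width: 0.019
```

```bash
python3 snap.py 5 290,200,440,320
```

```text
t 3.4
q [ 0.4553  0.783  -0.0698  1.7323  0.0839  0.6278 -1.0334]
tcp_pos [ 0.5298 -0.2841  0.1401]
orientation [-1.570e+00  1.200e-03 -2.942e+00]
wrist_force [-0.1574 -0.4708 -1.2286]
gripper_width 0.019
```

View pics/side5.png

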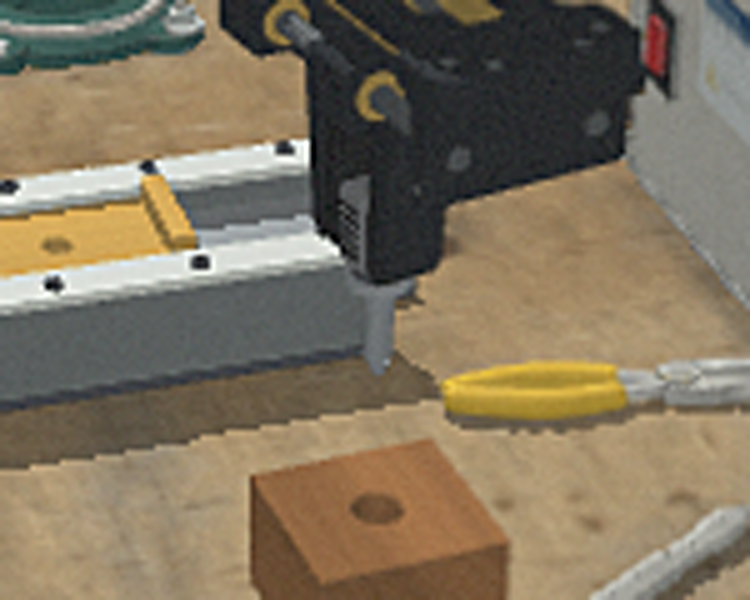

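Run:
```python
from h import *
s=ld("side5.npz")
for z in (.085,.09,.095,.1,.105): print(z,proj(s,[.5298,-.2841,z]))
print("stand hole",proj(s,[.5302,-.2842,.044]), [onz(s,290+376/5,200+508/5,.044)])
print("slide hole",[onz(s,290+57/5,200+245/5,.0415)])
```

```text
0.085 [364.47676455 279.39912543]
0.09 [364.52243427 276.77253265]
0.095 [364.5679828  274.13209991]
0.1 [364.61340572 271.47778118]
0.105 [364.65869848 268.80953115]
stand hole [364.34792836 300.41543761] [array([ 0.53048476, -0.28788178,  0.044     ])]
slide hole [array([ 0.46941422, -0.0815643 ,  0.0415    ])]
```

The pin is held upright, with its nose at about (378,373) in the crop, and the stand is empty. The view gives the nose 44 mm below the TCP, which agrees with the grasp. Next I carry it to the slide and turn the jaws along the slide, which keeps the fingers between the rails.

Emit:
{"fn": "arm_command", "kwargs": {"targets": [{"tx": -0.01,"ty": 0.03,"tz": 0.02,"wx": 0,"wy": 0,"wz": 0.06,"jaw": -1},{"tx": -0.02,"ty": 0.07,"tz": 0.02,"wx": 0,"wy": 0,"wz": 0.13,"jaw": -1},{"tx": -0.033,"ty": 0.11,"tz": 0.02,"wx": 0,"wy": 0,"wz": 0.2,"jaw": -1},{"tx": -0.045,"ty": 0.15,"tz": 0.02,"wx": 0,"wy": 0,"wz": 0.27,"jaw": -1},{"tx": -0.06,"ty": 0.2,"tz": 0.02,"wx": 0,"wy": 0,"wz": 0.34,"jaw": -1},{"tx": -0.075,"ty": 0.25,"tz": 0.02,"wx": 0,"wy": 0,"wz": 0.41,"jaw": -1},{"tx": -0.09,"ty": 0.3,"tz": 0.02,"wx": 0,"wy": 0,"wz": 0.48,"jaw": -1},{"tx": -0.105,"ty": 0.35,"tz": 0.02,"wx": 0,"wy": 0,"wz": 0.55,"jaw": -1},{"tx": -0.115,"ty": 0.39,"tz": 0.02,"wx": 0,"wy": 0,"wz": 0.62,"jaw": -1},{"tx": -0.122,"ty": 0.412,"tz": 0.02,"wx": 0,"wy": 0,"wz": 0.69,"jaw": -1}]}}

```text
t: 4.28
tcp_pos: [0.4671, -0.0749, 0.1486]
orientation: [-1.574, 0.001, -1.849]
wrist_force: [0.0, 0.5, -1.0]
gripper_width: 0.019
```

Emit:
{"fn": "arm_command", "kwargs": {"targets": [{"tx": 0,"ty": 0,"tz": 0,"wx": 0,"wy": 0,"wz": 0.07,"jaw": -1},{"tx": 0,"ty": 0,"tz": 0,"wx": 0,"wy": 0,"wz": 0.14,"jaw": -1},{"tx": 0,"ty": 0,"tz": 0,"wx": 0,"wy": 0,"wz": 0.188,"jaw": -1},{"tx": 0,"ty": 0,"tz": 0,"wx": 0,"wy": 0,"wz": 0.188,"jaw": -1},{"tx": 0,"ty": 0,"tz": 0,"wx": 0,"wy": 0,"wz": 0.188,"jaw": -1},{"tx": 0,"ty": 0,"tz": 0,"wx": 0,"wy": 0,"wz": 0.188,"jaw": -1}]}}

```text
t: 4.78
tcp_pos: [0.4682, -0.0781, 0.1489]
orientation: [-1.572, 0.0, -1.565]
wrist_force: [1.2, 0.1, -0.7]
gripper_width: 0.0191
```

```bash
python3 snap.py 6 220,170,380,290 230,190,390,310
```

```text
t 4.7833
q [ 0.3008  0.6704 -0.3699  2.089   0.517   0.4712 -0.4576]
tcp_pos [ 0.4682 -0.0781  0.1489]
orientation [-1.5718e+00  3.0000e-04 -1.5651e+00]
wrist_force [ 1.1768  0.0817 -0.6556]
gripper_width 0.0191
```

View pics/side6.png

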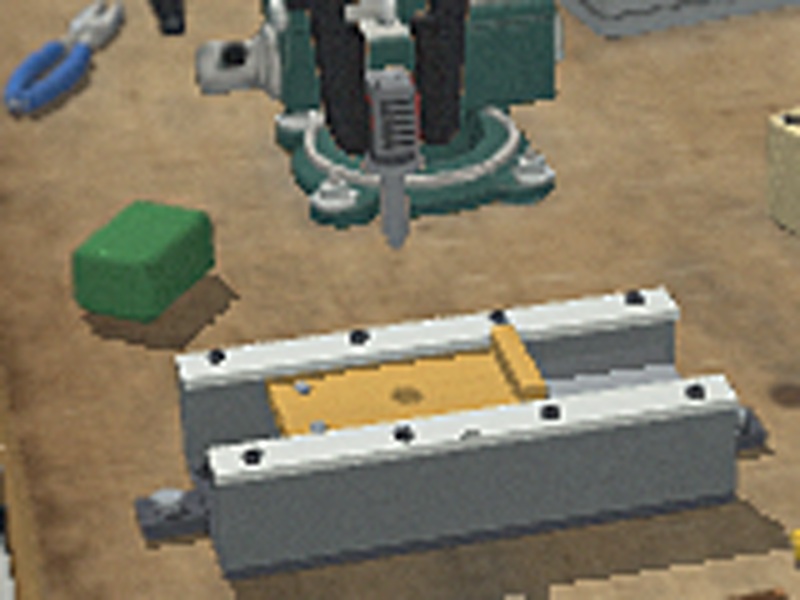

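View pics/top6.png

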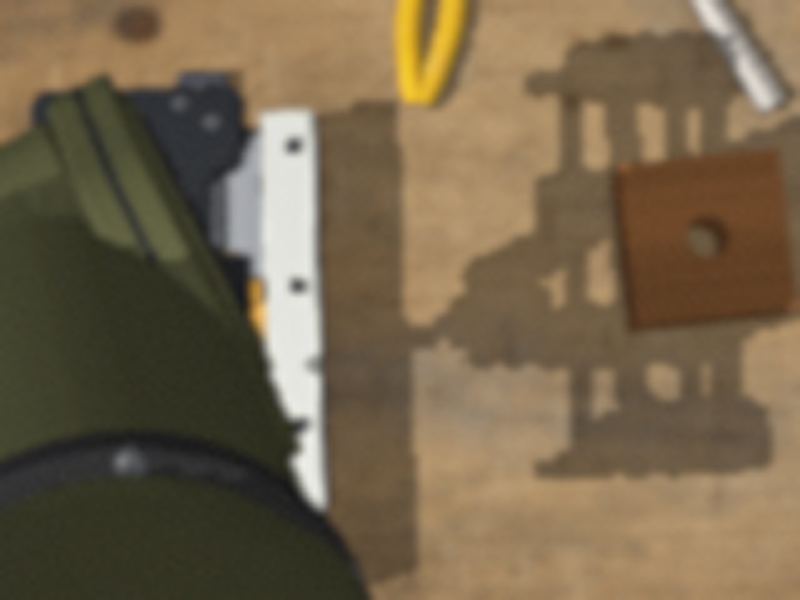

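Run:
```python
from h import *
s=ld("side6.npz")
im=s["image"]
# hole: dark px in brass
g=im[240:258,290:312].astype(int);print(g[...,0][4:14])
print("nose pred",proj(s,[.4682,-.0781,.1049]),"shank pred z .115",proj(s,[.4682,-.0781,.115]))
print("hole pred",proj(s,[.4685,-.0779,.0415]))
print("hole meas world x", onz(s,300.8,248.8,.0415))
print("nose gray row profile",[im[r,290:308].astype(int).sum(1).tolist() for r in (208,212,216)])
```

```text
[[219 218 216 217 221 220 217 215 214 215 216 216 210 213 213 214 212 210
  211 210 213 213]
 [218 215 217 217 213 214 216 211 214 215 213 213 214 214 213 213 214 214
  214 214 212 211]
 [211 212 209 206 213 215 212 214 216 214 220 218 217 213 213 208 209 209
  208 204 209 207]
 [210 213 212 214 209 209 213 213 212 181 187 176 185 213 213 209 207 209
  213 210 213 209]
 [215 211 211 207 210 208 212 212 181 131 141 140 138 146 202 213 208 215
  209 211 210 209]
 [211 209 210 211 207 214 212 215 160 118 138 142 138 130 162 212 207 208
  199 203 204 205]
 [209 209 208 206 210 209 210 211 208 191 149 152 175 168 208 204 203 207
  203 207 207 210]
 [208 206 199 205 203 204 200 206 208 208 210 210 211 213 210 210 209 206
  204 205 208 204]
 [200 201 202 206 199 203 202 204 205 210 213 207 211 204 205 208 208 202
  208 209 212 216]
 [205 209 207 202 205 206 204 208 207 207 207 206 213 217 213 215 217 218
  216 219 216 216]]
nose pred [299.11047418 218.6359812 ] shank pred z .115 [298.90293695 213.77652292]
hole pred [300.51574179 248.16617843]
hole meas world x [ 0.46848146 -0.08047607  0.0415    ]
nose gray row profile [[660, 443, 244, 259, 258, 247, 332, 330, 339, 332, 303, 212, 240, 229, 236, 229, 215, 227], [206, 180, 171, 167, 132, 168, 342, 333, 330, 326, 330, 314, 156, 187, 166, 157, 171, 168], [397, 400, 386, 389, 406, 419, 349, 309, 331, 326, 310, 286, 423, 404, 374, 382, 395, 393]]
```

Side view: nose at pixel (299.2,218.8) and slide hole at (301,248.7), both within about 1 mm of where I expect them. Lowering gently into the hole, stopping short of the bar.

Emit:
{"fn": "arm_command", "kwargs": {"targets": [{"tx": 0.001,"ty": 0,"tz": -0.03,"wx": 0,"wy": 0,"wz": 0,"jaw": -1},{"tx": 0.001,"ty": 0,"tz": -0.06,"wx": 0,"wy": 0,"wz": 0,"jaw": -1},{"tx": 0.001,"ty": 0,"tz": -0.09,"wx": 0,"wy": 0,"wz": 0,"jaw": -1},{"tx": 0.001,"ty": 0,"tz": -0.11,"wx": 0,"wy": 0,"wz": 0,"jaw": -1},{"tx": 0.001,"ty": 0,"tz": -0.12,"wx": 0,"wy": 0,"wz": 0,"jaw": -1},{"tx": 0.001,"ty": 0,"tz": -0.126,"wx": 0,"wy": 0,"wz": 0,"jaw": -1},{"tx": 0.001,"ty": 0,"tz": -0.13,"wx": 0,"wy": 0,"wz": 0,"jaw": -1},{"tx": 0.001,"ty": 0,"tz": -0.13,"wx": 0,"wy": 0,"wz": 0,"jaw": -1}]}}

```text
t: 5.55
tcp_pos: [0.4692, -0.078, 0.0845]
orientation: [-1.57, -0.0, -1.563]
wrist_force: [-0.5, -0.8, -0.7]
gripper_width: 0.0191
```

```bash
python3 snap.py 7 240,180,380,290
```

```text
t 5.55
q [ 0.2139  0.7856 -0.2365  2.1292  0.6144  0.2916 -0.5414]
tcp_pos [ 0.4692 -0.078   0.0845]
orientation [-1.5705 -0.     -1.5631]
wrist_force [-0.4548 -0.8193 -0.6515]
gripper_width 0.0191
```

View pics/side7.png

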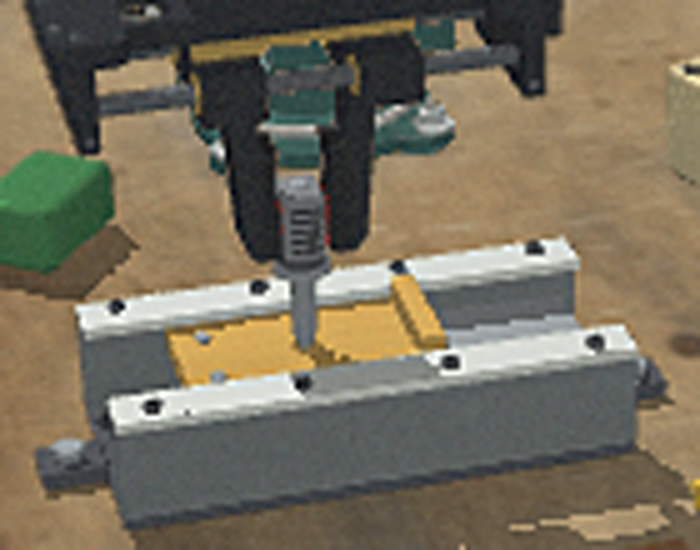

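The nose is at the hole mouth (crop pixel (305,345)) with no contact force. Going in.

Emit:
{"fn": "arm_command", "kwargs": {"targets": [{"tx": 0,"ty": 0,"tz": -0.004,"wx": 0,"wy": 0,"wz": 0,"jaw": -1},{"tx": 0,"ty": 0,"tz": -0.008,"wx": 0,"wy": 0,"wz": 0,"jaw": -1},{"tx": 0,"ty": 0,"tz": -0.012,"wx": 0,"wy": 0,"wz": 0,"jaw": -1},{"tx": 0,"ty": 0,"tz": -0.014,"wx": 0,"wy": 0,"wz": 0,"jaw": -1},{"tx": 0,"ty": 0,"tz": -0.014,"wx": 0,"wy": 0,"wz": 0,"jaw": -1},{"tx": 0,"ty": 0,"tz": -0.014,"wx": 0,"wy": 0,"wz": 0,"jaw": -1}]}}

```text
t: 6.1
tcp_pos: [0.4692, -0.0786, 0.0774]
orientation: [-1.57, -0.001, -1.564]
wrist_force: [0.6, -3.3, -2.2]
gripper_width: 0.019
```

Emit:
{"fn": "arm_command", "kwargs": {"targets": [{"tx": 0,"ty": 0,"tz": -0.002,"wx": 0,"wy": 0,"wz": 0,"jaw": -1},{"tx": 0,"ty": 0,"tz": -0.002,"wx": 0,"wy": 0,"wz": 0,"jaw": -1},{"tx": 0,"ty": 0,"tz": -0.002,"wx": 0,"wy": 0,"wz": 0,"jaw": -1}]}}

```text
t: 6.35
tcp_pos: [0.4692, -0.0785, 0.0764]
orientation: [-1.57, -0.001, -1.563]
wrist_force: [0.8, -3.6, -0.4]
gripper_width: 0.019
```

```bash
python3 snap.py 8 240,180,380,290
```

```text
t 6.35
q [ 0.2024  0.8008 -0.2171  2.1325  0.6246  0.2686 -0.55  ]
tcp_pos [ 0.4692 -0.0785  0.0764]
orientation [-1.5704e+00 -6.0000e-04 -1.5634e+00]
wrist_force [ 0.8102 -3.612  -0.3622]
gripper_width 0.019
```

View pics/side8.png

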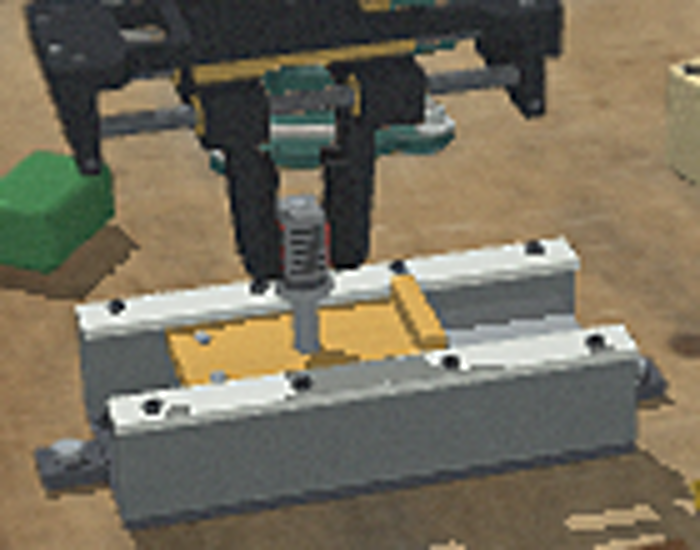

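The wrist reads −3.6 N in y, so the pin rubs the hole's +y wall. Easing 1.5 mm to −y, then feeling for the bar.

Emit:
{"fn": "arm_command", "kwargs": {"targets": [{"tx": 0,"ty": -0.002,"tz": 0,"wx": 0,"wy": 0,"wz": 0,"jaw": -1},{"tx": 0,"ty": -0.003,"tz": 0,"wx": 0,"wy": 0,"wz": 0,"jaw": -1},{"tx": 0,"ty": -0.003,"tz": 0,"wx": 0,"wy": 0,"wz": 0,"jaw": -1},{"tx": 0,"ty": -0.003,"tz": 0,"wx": 0,"wy": 0,"wz": 0,"jaw": -1}]}}

```text
t: 6.73
tcp_pos: [0.4692, -0.0791, 0.0764]
orientation: [-1.57, 0.001, -1.562]
wrist_force: [1.9, 0.1, -0.8]
gripper_width: 0.0189
```

Emit:
{"fn": "arm_command", "kwargs": {"targets": [{"tx": 0,"ty": 0,"tz": -0.002,"wx": 0,"wy": 0,"wz": 0,"jaw": -1},{"tx": 0,"ty": 0,"tz": -0.002,"wx": 0,"wy": 0,"wz": 0,"jaw": -1},{"tx": 0,"ty": 0,"tz": -0.002,"wx": 0,"wy": 0,"wz": 0,"jaw": -1}]}}

```text
t: 6.98
tcp_pos: [0.469, -0.0793, 0.0753]
orientation: [-1.571, 0.0, -1.563]
wrist_force: [1.9, 0.0, 0.0]
gripper_width: 0.019
```

Emit:
{"fn": "arm_command", "kwargs": {"targets": [{"tx": 0,"ty": 0,"tz": -0.002,"wx": 0,"wy": 0,"wz": 0,"jaw": -1},{"tx": 0,"ty": 0,"tz": -0.002,"wx": 0,"wy": 0,"wz": 0,"jaw": -1},{"tx": 0,"ty": 0,"tz": -0.002,"wx": 0,"wy": 0,"wz": 0,"jaw": -1}]}}

```text
t: 7.23
tcp_pos: [0.469, -0.0794, 0.0743]
orientation: [-1.571, 0.0, -1.563]
wrist_force: [0.1, -0.3, -0.2]
gripper_width: 0.019
```

Emit:
{"fn": "arm_command", "kwargs": {"targets": [{"tx": 0,"ty": 0,"tz": -0.002,"wx": 0,"wy": 0,"wz": 0,"jaw": -1},{"tx": 0,"ty": 0,"tz": -0.002,"wx": 0,"wy": 0,"wz": 0,"jaw": -1},{"tx": 0,"ty": 0,"tz": -0.002,"wx": 0,"wy": 0,"wz": 0,"jaw": -1}]}}

```text
t: 7.48
tcp_pos: [0.4691, -0.0794, 0.0739]
orientation: [-1.57, -0.0, -1.563]
wrist_force: [-0.6, -0.6, 7.1]
gripper_width: 0.0189
```

I feel the bar at TCP z = 0.0739 with 7 N, matching the expected 11.5 mm depth. Easing off slightly, then drawing the slide to +x.

Emit:
{"fn": "arm_command", "kwargs": {"targets": [{"tx": 0.002,"ty": 0,"tz": 0.0004,"wx": 0,"wy": 0,"wz": 0,"jaw": -1},{"tx": 0.004,"ty": 0,"tz": 0.0004,"wx": 0,"wy": 0,"wz": 0,"jaw": -1},{"tx": 0.006,"ty": 0,"tz": 0.0004,"wx": 0,"wy": 0,"wz": 0,"jaw": -1},{"tx": 0.008,"ty": 0,"tz": 0.0004,"wx": 0,"wy": 0,"wz": 0,"jaw": -1},{"tx": 0.01,"ty": 0,"tz": 0.0004,"wx": 0,"wy": 0,"wz": 0,"jaw": -1},{"tx": 0.012,"ty": 0,"tz": 0.0004,"wx": 0,"wy": 0,"wz": 0,"jaw": -1}]}}

```text
t: 7.98
tcp_pos: [0.4707, -0.0797, 0.0738]
orientation: [-1.579, -0.001, -1.563]
wrist_force: [-6.8, -0.2, 12.6]
gripper_width: 0.0189
```

```bash
python3 snap.py 9 240,180,380,290
```

```text
t 7.9833
q [ 0.2077  0.8087 -0.2243  2.121   0.6217  0.2832 -0.5441]
tcp_pos [ 0.4707 -0.0797  0.0738]
orientation [-1.5785e+00 -1.4000e-03 -1.5626e+00]
wrist_force [-6.7906 -0.1818 12.6494]
gripper_width 0.0189
```

View pics/side9.png

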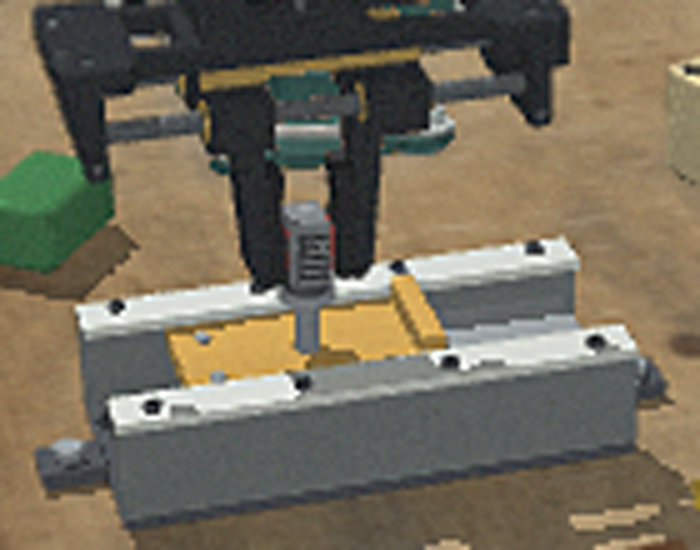

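The slide has not moved and the pressing force rose to 12.6 N, so friction on the bar is too high. Lightening the press.

Emit:
{"fn": "arm_command", "kwargs": {"targets": [{"tx": 0,"ty": 0,"tz": 0.001,"wx": 0,"wy": 0,"wz": 0,"jaw": -1},{"tx": 0,"ty": 0,"tz": 0.0016,"wx": 0,"wy": 0,"wz": 0,"jaw": -1},{"tx": 0,"ty": 0,"tz": 0.0016,"wx": 0,"wy": 0,"wz": 0,"jaw": -1},{"tx": 0,"ty": 0,"tz": 0.0016,"wx": 0,"wy": 0,"wz": 0,"jaw": -1}]}}

```text
t: 8.37
tcp_pos: [0.4731, -0.0797, 0.0741]
orientation: [-1.574, -0.001, -1.563]
wrist_force: [-4.3, 1.1, 3.0]
gripper_width: 0.0192
```

Emit:
{"fn": "arm_command", "kwargs": {"targets": [{"tx": 0.002,"ty": 0,"tz": 0.0004,"wx": 0,"wy": 0,"wz": 0,"jaw": -1},{"tx": 0.004,"ty": 0,"tz": 0.0004,"wx": 0,"wy": 0,"wz": 0,"jaw": -1},{"tx": 0.006,"ty": 0,"tz": 0.0004,"wx": 0,"wy": 0,"wz": 0,"jaw": -1},{"tx": 0.006,"ty": 0,"tz": 0.0004,"wx": 0,"wy": 0,"wz": 0,"jaw": -1}]}}

```text
t: 8.7
tcp_pos: [0.4793, -0.0796, 0.0745]
orientation: [-1.569, 0.0, -1.563]
wrist_force: [-1.0, -0.9, -1.3]
gripper_width: 0.019
```

Emit:
{"fn": "arm_command", "kwargs": {"targets": [{"tx": 0.001,"ty": 0,"tz": 0,"wx": 0,"wy": 0,"wz": 0,"jaw": -1},{"tx": 0.002,"ty": 0,"tz": 0,"wx": 0,"wy": 0,"wz": 0,"jaw": -1},{"tx": 0.003,"ty": 0,"tz": 0,"wx": 0,"wy": 0,"wz": 0,"jaw": -1},{"tx": 0.004,"ty": 0,"tz": 0,"wx": 0,"wy": 0,"wz": 0,"jaw": -1}]}}

```text
t: 9.03
tcp_pos: [0.4802, -0.0796, 0.0746]
orientation: [-1.571, 0.0, -1.563]
wrist_force: [-1.9, -1.6, -1.3]
gripper_width: 0.0193
```

```bash
python3 snap.py 10 240,180,380,290
```

```text
t 9.0333
q [ 0.2138  0.811  -0.235   2.1003  0.6168  0.2961 -0.5379]
tcp_pos [ 0.4802 -0.0796  0.0746]
orientation [-1.5705  0.     -1.563 ]
wrist_force [-1.8528 -1.5747 -1.3368]
gripper_width 0.0193
```

View pics/side10.png

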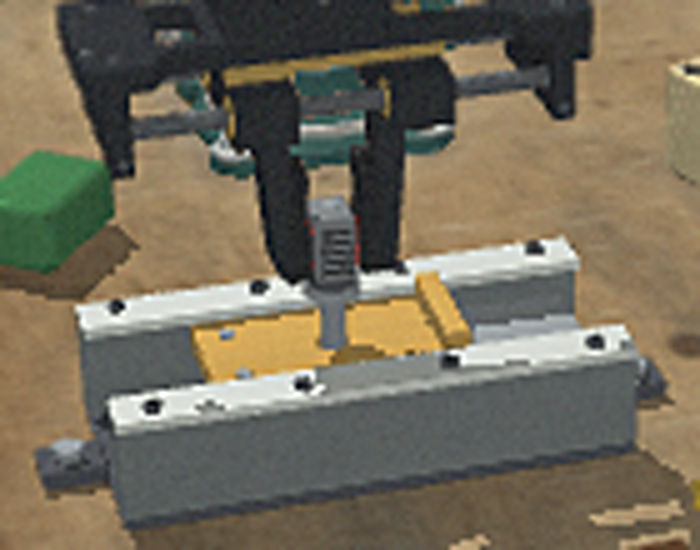

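The slide is now following: the lip moved from about (415,310) to (443,308) in the crop. The nose hovers about 0.6 mm above the bar, so I lower it to feel.

Emit:
{"fn": "arm_command", "kwargs": {"targets": [{"tx": 0,"ty": 0,"tz": -0.002,"wx": 0,"wy": 0,"wz": 0,"jaw": -1},{"tx": 0,"ty": 0,"tz": -0.002,"wx": 0,"wy": 0,"wz": 0,"jaw": -1},{"tx": 0,"ty": 0,"tz": -0.002,"wx": 0,"wy": 0,"wz": 0,"jaw": -1}]}}

```text
t: 9.33
tcp_pos: [0.4804, -0.0795, 0.0741]
orientation: [-1.57, -0.0, -1.563]
wrist_force: [-2.7, -0.8, 4.8]
gripper_width: 0.0193
```

Emit:
{"fn": "arm_command", "kwargs": {"targets": [{"tx": 0.002,"ty": 0,"tz": 0,"wx": 0,"wy": 0,"wz": 0,"jaw": -1},{"tx": 0.004,"ty": 0,"tz": 0,"wx": 0,"wy": 0,"wz": 0,"jaw": -1},{"tx": 0.004,"ty": 0,"tz": 0,"wx": 0,"wy": 0,"wz": 0,"jaw": -1}]}}

```text
t: 9.58
tcp_pos: [0.481, -0.0796, 0.074]
orientation: [-1.573, -0.001, -1.563]
wrist_force: [-4.4, 0.3, 7.2]
gripper_width: 0.019
```

Emit:
{"fn": "arm_command", "kwargs": {"targets": [{"tx": 0.002,"ty": 0,"tz": 0,"wx": 0,"wy": 0,"wz": 0,"jaw": -1},{"tx": 0.004,"ty": 0,"tz": 0,"wx": 0,"wy": 0,"wz": 0,"jaw": -1},{"tx": 0.004,"ty": 0,"tz": 0,"wx": 0,"wy": 0,"wz": 0,"jaw": -1}]}}

```text
t: 9.83
tcp_pos: [0.4815, -0.0797, 0.0739]
orientation: [-1.575, -0.001, -1.563]
wrist_force: [-7.2, 0.4, 10.0]
gripper_width: 0.0187
```

Sliding while pressing sticks, so I will hop: lift 0.8 mm, draw on about 3 mm, and feel again.

Emit:
{"fn": "arm_command", "kwargs": {"targets": [{"tx": 0,"ty": 0,"tz": 0.0016,"wx": 0,"wy": 0,"wz": 0,"jaw": -1},{"tx": 0,"ty": 0,"tz": 0.0016,"wx": 0,"wy": 0,"wz": 0,"jaw": -1},{"tx": 0,"ty": 0,"tz": 0.0016,"wx": 0,"wy": 0,"wz": 0,"jaw": -1},{"tx": 0,"ty": 0,"tz": 0.0016,"wx": 0,"wy": 0,"wz": 0,"jaw": -1}]}}

```text
t: 10.17
tcp_pos: [0.4843, -0.0796, 0.0743]
orientation: [-1.57, 0.0, -1.563]
wrist_force: [-1.7, -0.2, 0.6]
gripper_width: 0.019
```

Emit:
{"fn": "arm_command", "kwargs": {"targets": [{"tx": 0,"ty": 0,"tz": -0.0018,"wx": 0,"wy": 0,"wz": 0,"jaw": -1},{"tx": 0,"ty": 0,"tz": -0.0018,"wx": 0,"wy": 0,"wz": 0,"jaw": -1},{"tx": 0,"ty": 0,"tz": -0.0018,"wx": 0,"wy": 0,"wz": 0,"jaw": -1}]}}

```text
t: 10.42
tcp_pos: [0.4845, -0.0796, 0.074]
orientation: [-1.57, -0.0, -1.563]
wrist_force: [-2.6, -0.1, 6.4]
gripper_width: 0.019
```

Emit:
{"fn": "arm_command", "kwargs": {"targets": [{"tx": 0,"ty": 0,"tz": 0.0018,"wx": 0,"wy": 0,"wz": 0,"jaw": -1},{"tx": 0.002,"ty": 0,"tz": 0.0018,"wx": 0,"wy": 0,"wz": 0,"jaw": -1},{"tx": 0.004,"ty": 0,"tz": 0.0018,"wx": 0,"wy": 0,"wz": 0,"jaw": -1},{"tx": 0.006,"ty": 0,"tz": 0.0018,"wx": 0,"wy": 0,"wz": 0,"jaw": -1},{"tx": 0.006,"ty": 0,"tz": 0.0018,"wx": 0,"wy": 0,"wz": 0,"jaw": -1},{"tx": 0.006,"ty": 0,"tz": 0,"wx": 0,"wy": 0,"wz": 0,"jaw": -1},{"tx": 0.006,"ty": 0,"tz": 0,"wx": 0,"wy": 0,"wz": 0,"jaw": -1},{"tx": 0.006,"ty": 0,"tz": 0,"wx": 0,"wy": 0,"wz": 0,"jaw": -1}]}}

```text
t: 11.08
tcp_pos: [0.4874, -0.0795, 0.074]
orientation: [-1.57, -0.0, -1.563]
wrist_force: [-2.3, -0.6, 6.9]
gripper_width: 0.0192
```

Emit:
{"fn": "arm_command", "kwargs": {"targets": [{"tx": 0,"ty": 0,"tz": 0.0018,"wx": 0,"wy": 0,"wz": 0,"jaw": -1},{"tx": 0.002,"ty": 0,"tz": 0.0018,"wx": 0,"wy": 0,"wz": 0,"jaw": -1},{"tx": 0.004,"ty": 0,"tz": 0.0018,"wx": 0,"wy": 0,"wz": 0,"jaw": -1},{"tx": 0.006,"ty": 0,"tz": 0.0018,"wx": 0,"wy": 0,"wz": 0,"jaw": -1},{"tx": 0.006,"ty": 0,"tz": 0.0018,"wx": 0,"wy": 0,"wz": 0,"jaw": -1},{"tx": 0.006,"ty": 0,"tz": 0,"wx": 0,"wy": 0,"wz": 0,"jaw": -1},{"tx": 0.006,"ty": 0,"tz": 0,"wx": 0,"wy": 0,"wz": 0,"jaw": -1},{"tx": 0.006,"ty": 0,"tz": 0,"wx": 0,"wy": 0,"wz": 0,"jaw": -1}]}}

```text
t: 11.75
tcp_pos: [0.49, -0.0796, 0.0739]
orientation: [-1.57, -0.0, -1.563]
wrist_force: [-2.4, 0.0, 7.0]
gripper_width: 0.0187
```

Emit:
{"fn": "arm_command", "kwargs": {"targets": [{"tx": 0,"ty": 0,"tz": 0.0018,"wx": 0,"wy": 0,"wz": 0,"jaw": -1},{"tx": 0.002,"ty": 0,"tz": 0.0018,"wx": 0,"wy": 0,"wz": 0,"jaw": -1},{"tx": 0.004,"ty": 0,"tz": 0.0018,"wx": 0,"wy": 0,"wz": 0,"jaw": -1},{"tx": 0.006,"ty": 0,"tz": 0.0018,"wx": 0,"wy": 0,"wz": 0,"jaw": -1},{"tx": 0.006,"ty": 0,"tz": 0.0018,"wx": 0,"wy": 0,"wz": 0,"jaw": -1},{"tx": 0.006,"ty": 0,"tz": 0,"wx": 0,"wy": 0,"wz": 0,"jaw": -1},{"tx": 0.006,"ty": 0,"tz": 0,"wx": 0,"wy": 0,"wz": 0,"jaw": -1},{"tx": 0.006,"ty": 0,"tz": 0,"wx": 0,"wy": 0,"wz": 0,"jaw": -1}]}}

```text
t: 12.42
tcp_pos: [0.4933, -0.0795, 0.0739]
orientation: [-1.57, -0.0, -1.563]
wrist_force: [-3.7, -1.2, 6.2]
gripper_width: 0.0188
```

Emit:
{"fn": "arm_command", "kwargs": {"targets": [{"tx": 0,"ty": 0,"tz": 0.0018,"wx": 0,"wy": 0,"wz": 0,"jaw": -1},{"tx": 0.002,"ty": 0,"tz": 0.0018,"wx": 0,"wy": 0,"wz": 0,"jaw": -1},{"tx": 0.004,"ty": 0,"tz": 0.0018,"wx": 0,"wy": 0,"wz": 0,"jaw": -1},{"tx": 0.006,"ty": 0,"tz": 0.0018,"wx": 0,"wy": 0,"wz": 0,"jaw": -1},{"tx": 0.006,"ty": 0,"tz": 0.0018,"wx": 0,"wy": 0,"wz": 0,"jaw": -1},{"tx": 0.006,"ty": 0,"tz": 0,"wx": 0,"wy": 0,"wz": 0,"jaw": -1},{"tx": 0.006,"ty": 0,"tz": 0,"wx": 0,"wy": 0,"wz": 0,"jaw": -1},{"tx": 0.006,"ty": 0,"tz": 0,"wx": 0,"wy": 0,"wz": 0,"jaw": -1}]}}

```text
t: 13.08
tcp_pos: [0.4962, -0.0796, 0.0739]
orientation: [-1.57, -0.0, -1.563]
wrist_force: [-2.8, 0.3, 7.8]
gripper_width: 0.019
```

Emit:
{"fn": "arm_command", "kwargs": {"targets": [{"tx": 0,"ty": 0,"tz": 0.0018,"wx": 0,"wy": 0,"wz": 0,"jaw": -1},{"tx": 0.002,"ty": 0,"tz": 0.0018,"wx": 0,"wy": 0,"wz": 0,"jaw": -1},{"tx": 0.004,"ty": 0,"tz": 0.0018,"wx": 0,"wy": 0,"wz": 0,"jaw": -1},{"tx": 0.006,"ty": 0,"tz": 0.0018,"wx": 0,"wy": 0,"wz": 0,"jaw": -1},{"tx": 0.006,"ty": 0,"tz": 0.0018,"wx": 0,"wy": 0,"wz": 0,"jaw": -1},{"tx": 0.006,"ty": 0,"tz": 0,"wx": 0,"wy": 0,"wz": 0,"jaw": -1},{"tx": 0.006,"ty": 0,"tz": 0,"wx": 0,"wy": 0,"wz": 0,"jaw": -1},{"tx": 0.006,"ty": 0,"tz": 0,"wx": 0,"wy": 0,"wz": 0,"jaw": -1}]}}

```text
t: 13.75
tcp_pos: [0.4994, -0.0796, 0.0738]
orientation: [-1.57, -0.0, -1.563]
wrist_force: [-2.4, -0.6, 5.9]
gripper_width: 0.0188
```

Emit:
{"fn": "arm_command", "kwargs": {"targets": [{"tx": 0,"ty": 0,"tz": 0.0018,"wx": 0,"wy": 0,"wz": 0,"jaw": -1},{"tx": 0.002,"ty": 0,"tz": 0.0018,"wx": 0,"wy": 0,"wz": 0,"jaw": -1},{"tx": 0.004,"ty": 0,"tz": 0.0018,"wx": 0,"wy": 0,"wz": 0,"jaw": -1},{"tx": 0.006,"ty": 0,"tz": 0.0018,"wx": 0,"wy": 0,"wz": 0,"jaw": -1},{"tx": 0.006,"ty": 0,"tz": 0.0018,"wx": 0,"wy": 0,"wz": 0,"jaw": -1},{"tx": 0.006,"ty": 0,"tz": 0,"wx": 0,"wy": 0,"wz": 0,"jaw": -1},{"tx": 0.006,"ty": 0,"tz": 0,"wx": 0,"wy": 0,"wz": 0,"jaw": -1},{"tx": 0.006,"ty": 0,"tz": 0,"wx": 0,"wy": 0,"wz": 0,"jaw": -1}]}}

```text
t: 14.42
tcp_pos: [0.5025, -0.0795, 0.0734]
orientation: [-1.57, 0.0, -1.563]
wrist_force: [0.3, -0.3, -1.4]
gripper_width: 0.0189
```

```bash
python3 snap.py 11 240,180,380,290
```

```text
t 14.4167
q [ 0.2292  0.8276 -0.2681  2.0358  0.5983  0.353  -0.5155]
tcp_pos [ 0.5025 -0.0795  0.0734]
orientation [-1.5700e+00  3.0000e-04 -1.5629e+00]
wrist_force [ 0.319  -0.3462 -1.3501]
gripper_width 0.0189
```

View pics/side11.png

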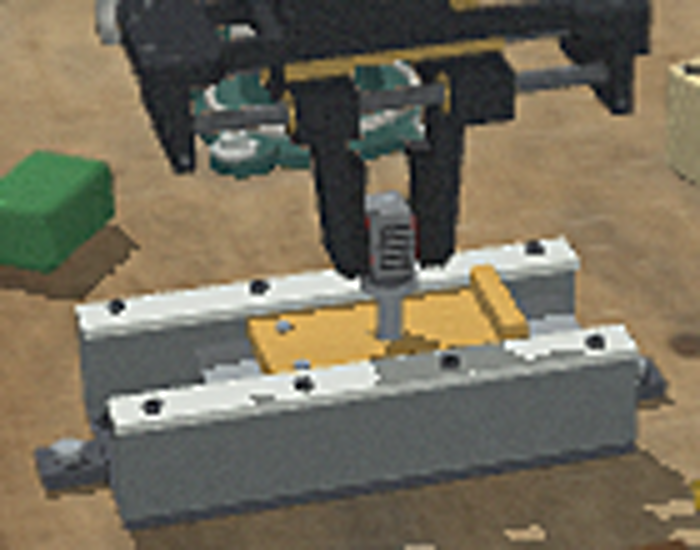

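The z force fell to zero at the commanded depth (x = 0.5025), so the nose is over the bar's hole edge. The hole centre should be 1–3 mm on. Moving +2 mm and going down gently.

Emit:
{"fn": "arm_command", "kwargs": {"targets": [{"tx": 0.002,"ty": 0,"tz": 0,"wx": 0,"wy": 0,"wz": 0,"jaw": -1},{"tx": 0.004,"ty": 0,"tz": 0,"wx": 0,"wy": 0,"wz": 0,"jaw": -1},{"tx": 0.004,"ty": 0,"tz": -0.001,"wx": 0,"wy": 0,"wz": 0,"jaw": -1},{"tx": 0.004,"ty": 0,"tz": -0.002,"wx": 0,"wy": 0,"wz": 0,"jaw": -1},{"tx": 0.004,"ty": 0,"tz": -0.003,"wx": 0,"wy": 0,"wz": 0,"jaw": -1},{"tx": 0.004,"ty": 0,"tz": -0.004,"wx": 0,"wy": 0,"wz": 0,"jaw": -1},{"tx": 0.004,"ty": 0,"tz": -0.004,"wx": 0,"wy": 0,"wz": 0,"jaw": -1}]}}

```text
t: 15.05
tcp_pos: [0.504, -0.0796, 0.0714]
orientation: [-1.571, 0.0, -1.563]
wrist_force: [-0.8, -0.0, -1.0]
gripper_width: 0.0191
```

Emit:
{"fn": "arm_command", "kwargs": {"targets": [{"tx": 0,"ty": 0,"tz": -0.001,"wx": 0,"wy": 0,"wz": 0,"jaw": -1},{"tx": 0,"ty": 0,"tz": -0.002,"wx": 0,"wy": 0,"wz": 0,"jaw": -1},{"tx": 0,"ty": 0,"tz": -0.003,"wx": 0,"wy": 0,"wz": 0,"jaw": -1},{"tx": 0,"ty": 0,"tz": -0.004,"wx": 0,"wy": 0,"wz": 0,"jaw": -1},{"tx": 0,"ty": 0,"tz": -0.004,"wx": 0,"wy": 0,"wz": 0,"jaw": -1}]}}

```text
t: 15.47
tcp_pos: [0.504, -0.0796, 0.0694]
orientation: [-1.571, -0.0, -1.563]
wrist_force: [-0.6, -0.2, -0.6]
gripper_width: 0.0193
```

Emit:
{"fn": "arm_command", "kwargs": {"targets": [{"tx": 0,"ty": 0,"tz": -0.001,"wx": 0,"wy": 0,"wz": 0,"jaw": -1},{"tx": 0,"ty": 0,"tz": -0.002,"wx": 0,"wy": 0,"wz": 0,"jaw": -1},{"tx": 0,"ty": 0,"tz": -0.002,"wx": 0,"wy": 0,"wz": 0,"jaw": -1}]}}

```text
t: 15.72
tcp_pos: [0.504, -0.0796, 0.0684]
orientation: [-1.571, -0.0, -1.563]
wrist_force: [-1.9, -0.1, -0.6]
gripper_width: 0.0189
```

Emit:
{"fn": "arm_command", "kwargs": {"targets": [{"tx": 0,"ty": 0,"tz": -0.001,"wx": 0,"wy": 0,"wz": 0,"jaw": -1},{"tx": 0,"ty": 0,"tz": -0.002,"wx": 0,"wy": 0,"wz": 0,"jaw": -1},{"tx": 0,"ty": 0,"tz": -0.003,"wx": 0,"wy": 0,"wz": 0,"jaw": -1},{"tx": 0,"ty": 0,"tz": -0.004,"wx": 0,"wy": 0,"wz": 0,"jaw": -1},{"tx": 0,"ty": 0,"tz": -0.004,"wx": 0,"wy": 0,"wz": 0,"jaw": -1}]}}

```text
t: 16.13
tcp_pos: [0.5043, -0.0796, 0.0665]
orientation: [-1.57, 0.0, -1.563]
wrist_force: [-0.0, -1.4, 0.4]
gripper_width: 0.0191
```

Emit:
{"fn": "arm_command", "kwargs": {"targets": [{"tx": 0,"ty": 0,"tz": -0.001,"wx": 0,"wy": 0,"wz": 0,"jaw": -1},{"tx": 0,"ty": 0,"tz": -0.002,"wx": 0,"wy": 0,"wz": 0,"jaw": -1},{"tx": 0,"ty": 0,"tz": -0.002,"wx": 0,"wy": 0,"wz": 0,"jaw": -1}]}}

```text
t: 16.38
tcp_pos: [0.5043, -0.0796, 0.0655]
orientation: [-1.57, 0.0, -1.563]
wrist_force: [-0.5, -1.2, 0.1]
gripper_width: 0.0188
```

The full shank diameter is in the bar hole with almost no force. Continuing down.

Emit:
{"fn": "arm_command", "kwargs": {"targets": [{"tx": 0,"ty": 0,"tz": -0.002,"wx": 0,"wy": 0,"wz": 0,"jaw": -1},{"tx": 0,"ty": 0,"tz": -0.004,"wx": 0,"wy": 0,"wz": 0,"jaw": -1},{"tx": 0,"ty": 0,"tz": -0.006,"wx": 0,"wy": 0,"wz": 0,"jaw": -1},{"tx": 0,"ty": 0,"tz": -0.008,"wx": 0,"wy": 0,"wz": 0,"jaw": -1},{"tx": 0,"ty": 0,"tz": -0.01,"wx": 0,"wy": 0,"wz": 0,"jaw": -1},{"tx": 0,"ty": 0,"tz": -0.01,"wx": 0,"wy": 0,"wz": 0,"jaw": -1}]}}

```text
t: 16.88
tcp_pos: [0.5043, -0.0796, 0.0603]
orientation: [-1.57, 0.0, -1.563]
wrist_force: [1.7, -1.4, 0.1]
gripper_width: 0.0193
```

Emit:
{"fn": "arm_command", "kwargs": {"targets": [{"tx": 0,"ty": 0,"tz": -0.002,"wx": 0,"wy": 0,"wz": 0,"jaw": -1},{"tx": 0,"ty": 0,"tz": -0.004,"wx": 0,"wy": 0,"wz": 0,"jaw": -1},{"tx": 0,"ty": 0,"tz": -0.006,"wx": 0,"wy": 0,"wz": 0,"jaw": -1},{"tx": 0,"ty": 0,"tz": -0.008,"wx": 0,"wy": 0,"wz": 0,"jaw": -1},{"tx": 0,"ty": 0,"tz": -0.01,"wx": 0,"wy": 0,"wz": 0,"jaw": -1},{"tx": 0,"ty": 0,"tz": -0.01,"wx": 0,"wy": 0,"wz": 0,"jaw": -1}]}}

```text
t: 17.38
tcp_pos: [0.5043, -0.0796, 0.0554]
orientation: [-1.57, 0.0, -1.563]
wrist_force: [1.6, -1.6, -0.0]
gripper_width: 0.0193
```

Emit:
{"fn": "arm_command", "kwargs": {"targets": [{"tx": 0,"ty": 0,"tz": -0.001,"wx": 0,"wy": 0,"wz": 0,"jaw": -1},{"tx": 0,"ty": 0,"tz": -0.002,"wx": 0,"wy": 0,"wz": 0,"jaw": -1},{"tx": 0,"ty": 0,"tz": -0.003,"wx": 0,"wy": 0,"wz": 0,"jaw": -1},{"tx": 0,"ty": 0,"tz": -0.004,"wx": 0,"wy": 0,"wz": 0,"jaw": -1},{"tx": 0,"ty": 0,"tz": -0.004,"wx": 0,"wy": 0,"wz": 0,"jaw": -1}]}}

```text
t: 17.8
tcp_pos: [0.5043, -0.0796, 0.0535]
orientation: [-1.57, 0.0, -1.563]
wrist_force: [0.7, -1.2, 0.8]
gripper_width: 0.0188
```

Emit:
{"fn": "arm_command", "kwargs": {"targets": [{"tx": 0,"ty": 0,"tz": -0.001,"wx": 0,"wy": 0,"wz": 0,"jaw": -1},{"tx": 0,"ty": 0,"tz": -0.002,"wx": 0,"wy": 0,"wz": 0,"jaw": -1},{"tx": 0,"ty": 0,"tz": -0.002,"wx": 0,"wy": 0,"wz": 0,"jaw": -1}]}}

```text
t: 18.05
tcp_pos: [0.5044, -0.0796, 0.0528]
orientation: [-1.57, -0.0, -1.563]
wrist_force: [1.1, -1.6, 5.2]
gripper_width: 0.0187
```

The flange touches the slide at 0.0528 with 5 N, as expected. One slightly firmer press to seat it, then a look.

Emit:
{"fn": "arm_command", "kwargs": {"targets": [{"tx": 0,"ty": 0,"tz": -0.001,"wx": 0,"wy": 0,"wz": 0,"jaw": -1},{"tx": 0,"ty": 0,"tz": -0.001,"wx": 0,"wy": 0,"wz": 0,"jaw": -1},{"tx": 0,"ty": 0,"tz": -0.001,"wx": 0,"wy": 0,"wz": 0,"jaw": -1}]}}

```text
t: 18.3
tcp_pos: [0.5044, -0.0796, 0.0528]
orientation: [-1.57, -0.0, -1.563]
wrist_force: [0.2, -1.7, 8.9]
gripper_width: 0.019
```

```bash
python3 snap.py 12 240,180,380,290
```

```text
t 18.3
q [ 0.2061  0.8652 -0.2312  2.0368  0.6193  0.3057 -0.5343]
tcp_pos [ 0.5044 -0.0796  0.0528]
orientation [-1.5695e+00 -3.0000e-04 -1.5629e+00]
wrist_force [ 0.2171 -1.749   8.9327]
gripper_width 0.019
```

View pics/side12.png

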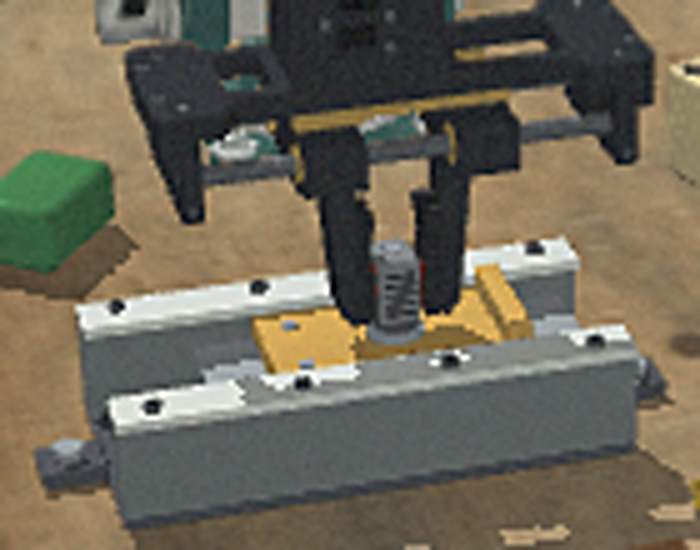

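The flange sits on the brass slide (crop pixel about (398,335)) with the fingers just clear of the lip. Releasing to about 32 mm only, so the finger stays short of the lip, then rising.

Emit:
{"fn": "arm_command", "kwargs": {"targets": [{"tx": 0,"ty": 0,"tz": 0.001,"wx": 0,"wy": 0,"wz": 0,"jaw": -1},{"tx": 0,"ty": 0,"tz": 0.001,"wx": 0,"wy": 0,"wz": 0,"jaw": -0.4},{"tx": 0,"ty": 0,"tz": 0.001,"wx": 0,"wy": 0,"wz": 0,"jaw": -0.3},{"tx": 0,"ty": 0,"tz": 0.001,"wx": 0,"wy": 0,"wz": 0,"jaw": -0.28},{"tx": 0,"ty": 0,"tz": 0.001,"wx": 0,"wy": 0,"wz": 0,"jaw": -0.28},{"tx": 0,"ty": 0,"tz": 0.001,"wx": 0,"wy": 0,"wz": 0,"jaw": -0.28},{"tx": 0,"ty": 0,"tz": 0.001,"wx": 0,"wy": 0,"wz": 0,"jaw": -0.28}]}}

```text
t: 18.93
tcp_pos: [0.5035, -0.0794, 0.0522]
orientation: [-1.572, 0.0, -1.563]
wrist_force: [0.0, -0.0, 0.1]
gripper_width: 0.0317
```

```bash
python3 snap.py 13 240,180,380,290
```

```text
t 18.9333
q [ 0.2066  0.8663 -0.232   2.0374  0.6188  0.3066 -0.5338]
tcp_pos [ 0.5035 -0.0794  0.0522]
orientation [-1.5718e+00  2.0000e-04 -1.5628e+00]
wrist_force [ 0.0123 -0.0283  0.1124]
gripper_width 0.0317
```

View pics/side13.png

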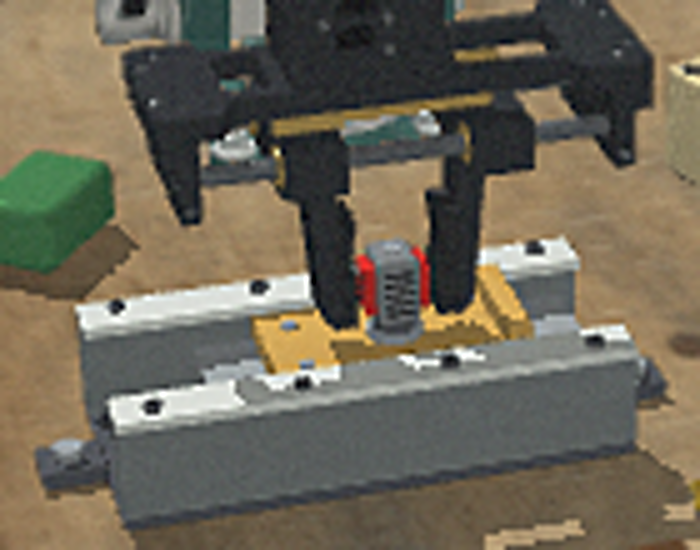

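The buttons have sprung out, red on both sides at (364,285) and (424,280), and the wrist reads no force. Rising straight up.

Emit:
{"fn": "arm_command", "kwargs": {"targets": [{"tx": 0,"ty": 0,"tz": 0.01,"wx": 0,"wy": 0,"wz": 0,"jaw": -0.28},{"tx": 0,"ty": 0,"tz": 0.03,"wx": 0,"wy": 0,"wz": 0,"jaw": -0.28},{"tx": 0,"ty": 0,"tz": 0.06,"wx": 0,"wy": 0,"wz": 0,"jaw": -0.28},{"tx": 0,"ty": 0,"tz": 0.1,"wx": 0,"wy": 0,"wz": 0,"jaw": -0.28},{"tx": 0,"ty": 0,"tz": 0.15,"wx": 0,"wy": 0,"wz": 0,"jaw": -0.28},{"tx": 0,"ty": 0,"tz": 0.2,"wx": 0,"wy": 0,"wz": 0,"jaw": -0.28},{"tx": 0,"ty": 0,"tz": 0.2,"wx": 0,"wy": 0,"wz": 0,"jaw": -0.28},{"tx": 0,"ty": 0,"tz": 0.2,"wx": 0,"wy": 0,"wz": 0,"jaw": -0.28}]}}

```text
t: 19.65
tcp_pos: [0.5048, -0.0798, 0.1538]
orientation: [-1.568, -0.0, -1.563]
wrist_force: [-0.3, -0.2, -0.1]
gripper_width: 0.0317
```

```bash
python3 snap.py 14 240,180,380,290
python3 - <<'E'
from h import *
s=ld("side14.npz");h=cv2.cvtColor(s["image"],cv2.COLOR_RGB2HSV)
m=((h[...,0]<6)|(h[...,0]>174))&(h[...,1]>150)&(h[...,2]>90);m[:200]=0;m[270:]=0;m[:,:290]=0;m[:,350:]=0
n,l,st,ce=cv2.connectedComponentsWithStats(m.astype(np.uint8));print(st,ce)
print("pred btn",proj(s,[.4913,-.0796,.0635]),proj(s,[.5173,-.0796,.0635]),"top",proj(s,[.5043,-.0796,.0775]))
E
```

```text
t 19.65
q [ 0.3151  0.6964 -0.404   1.984   0.499   0.5555 -0.4274]
tcp_pos [ 0.5048 -0.0798  0.1538]
orientation [-1.5678e+00 -2.0000e-04 -1.5634e+00]
wrist_force [-0.3143 -0.2129 -0.1153]
gripper_width 0.0317
[[     0      0    640    480 307148]
 [   322    229      4     12     22]
 [   311    231      4     12     30]] [[319.50030604 239.50064464]
 [324.13636364 234.86363636]
 [312.96666667 236.3       ]]
pred btn [311.94998111 236.85347766] [325.15195529 235.01532484] top [318.39436622 229.43149751]
```

View pics/side14.png

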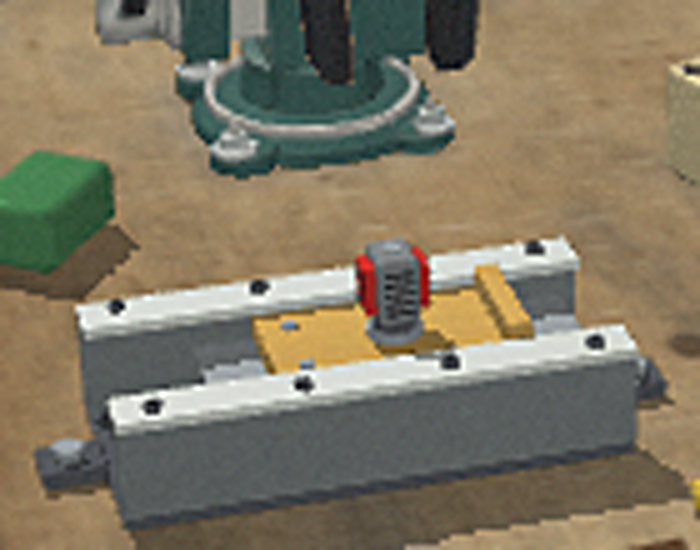

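The pin stands upright with its flange on the slide and both buttons out, centred at pixels (313,236) and (324,235), within about 1 px of the home prediction. Gripper clear; handing in.

```bash
python3 -c "
from plant import order
print(order.sign_off())"
```

```text
the job is handed in; nothing more can be done
None
```

The pin is locked home through the slide and bar, both thumb buttons are out, and the job is handed in at about 20 s of the 64 s allowed. `sign_off` reports no verdict.

**What I did:** I took the pin from its stand with both buttons squeezed. I turned it so the jaws lay along the slide and put it in the slide hole. I then drew the slide about 35 mm to +x in small hops, feeling for the bar each time, until the z force dropped at x ≈ 0.5025. I moved on 2 mm, and the pin went down with almost no force until its flange met the slide. I held it home under about 9 N, released it and rose clear.

**Last checks:**
- The side view shows the pin upright with its flange on the slide. Both red buttons are out, within about 1 px of where a pin at home should show them.
- The wrist force read about zero before and after the gripper rose.
- The bystanders in the last view looked unmoved. I did not re-measure them all.

**What went wrong or disagreed:**
- My first try at dragging the slide while pressing on the bar stuck. The wrist force reached at least 12.6 N, under the 30 N limit, so I lightened the press and then used hops.
- The hole was about 1.5 mm further to −y than the top camera showed. I found this from the side force and corrected it.
- I measured 21.1 mm of travel from bar contact to home, against a nominal 21.5 mm. That is within the tolerance for home.

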